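# Finish packing the field meter case

### The arm

A 7-joint arm with a two-finger parallel gripper is mounted at the origin on the work surface. World frame = base frame: x ahead of the robot, y to its left, z up, the work surface at z = 0. Lengths are in m, angles in rad, forces in N, time in s.
With the tool pointing down it reaches from about 0.425 to 0.95 m from the base axis. Payload 16.7 kg.
Tool frame: the origin (TCP) lies at the very end of the fingers, on their centre line; the grasp point (between the pads) lies 19 mm behind it (ctrl.tcp_to_grasp is the distance from the TCP to the grasp point, in m); z points along the fingers, y is the direction in which the jaws open and shut (so a half turn about z gives the same grasp; the last joint's range is limited). The gripper opens to 94 mm and grips with 3 to 60 N. Pads are 16 mm wide; open, the fingers measure 119 mm over their backs; the gripper's body (75 mm by 177 mm) begins 78 mm behind the grasp point.
Start: joints at [-1.31, 0.426, 0.074, 1.606, -0.034, 1.111, -0.067], TCP at [0.269, 0.619, 0.205] pointing down, gripper open.
Joint ranges: [-2.85, 2.85], [-0.5, 2.14], [-1.23, 1.37], [0.21, 2.46], [-1.02, 4.16], [0.16, 2.05], [-2.73, 2.73]. Speed limits (rad/s): [1.89, 1.89, 2.39, 2.39, 3.01, 3.01, 3.01].

### API

Orientations are given as a rotation vector (axis times angle).
In Python, from rig import ctrl, snapshot, camera_model, ticket, outline_of, mark_of gives the robot as it stands.
- The arm moves only by the tool play_rows, never from a script. Its argument "motion" is a list of rows, each a list of 6 numbers: the shift along the tool's x, y, z in cm, then the turn, a rotation vector about the tool's x, y, z in degrees. In form: [[tx, ty, tz, ax, ay, az], ...]. A call has 1 to 8 rows; each row shifts and turns the pose as measured when the row begins, along the tool's axes as they then stand; what a row does not reach is not made up. A row lasts 1/8 s, in which the tool goes at most 62.5 mm and 10.7 degrees, less where a joint would pass 70% of its speed; a pose out of reach is approached as far as the arm can. A call is refused whole if a number of a shift passes 6.25 or a number of a turn 10.7, either way. A call with a gripper value outside its range is refused whole. "fingers" is the gripper's target within -1 to 1 (shut at 1, half-way at 0, fully open at -1), set as the call begins (left out, the last holds). The fingers move at their own pace and stop on an object; "grip_force" is the grip in N (left out, the last holds). Time passes only in rows, so rows that do not move let the fingers close. It gives the time, the measured TCP pose, the force and the opening at its end, in the units of the state.
- ctrl.sense(): the state, without advancing time (a new reading comes with each control period).
- snapshot(name): name is "scene" or "top" or "wrist"; returns (picture, depth): 480x640x3 uint8, red, green, blue; 480x640 float32, m along the optical axis (not along the pixel's ray), 0 where there is no reading.
- camera_model(name): a dict with "mtx" (3x3 intrinsics, pixels), "k1" (the pictures are not rectified: a ray, as slopes to the right and down, at radius r is drawn at 1 + k1 r^2 times it, then the intrinsics apply), "xyz" and "orientation" of the camera in the world. Camera axes: x right, y up, looking along -z (the intrinsics and any distortion apply to the point x, -y, -z); pixel columns grow to the right and rows downward; lengths in m; the calibration is good to about 2 mm. A picture is of the moment at which its call begins: read the wrist's pose just before it. camera_model takes no time and is no camera call; for the wrist camera it gives the pose at the moment of the call.
- ticket.hand_in(): hands the job in, once; it reports no verdict.
Trained networks look in the newest picture that a camera, given by its name, has taken for a name from the list of things; names that differ only in an ending like _2 or _b are one class to them, and where a whole thing is asked for, a point or a joint stands for the part that bears it (a point fixed in the world has none). Each returns a list of dicts, best first, with "p" (0 to 1); they miss things now and then, are a little off and sometimes report something else, mostly with a low value. They report only what shows in the picture. A call takes as long as a camera call. They do not tell look-alikes from the thing itself.
- outline_of(thing, camera): "mask" (480x640 bool, what is visible of it) and "centre" ([column, row] in pixels, amid what is visible of it).
- mark_of(thing, camera): "centre" ([column, row] in pixels: a listed point, or the origin of a listed thing).
The state is a dict: "time": time; "joint_positions": joint angles; "dq": joint speeds; "joint_efforts": joint torques, N m; "eef_pos": TCP position; "ee_rot": TCP orientation; "wrist_force": force on the tool from outside, world axes, zero at the start; "wrist_torque": the same for the moment, N m; "opening": finger opening in m.
Only numpy, scipy, OpenCV 4.12 (cv2) and the standard library are available. Lean on these libraries where they do the work, as an engineer would, in place of code of your own. Each camera call takes 0.05 s, during which the arm holds its last target.

### The job

Finish packing the open black case: it needs one yellow-capped and one blue-capped bottle, and one pocket is already filled, so stand a bottle of the missing colour upright in the empty pocket and leave the surplus bottle standing where it is on the blue mat. Pack the white handheld meter in the middle bay as well: tuck its thin grey tongue under the red retaining lip, then lower the other end, without letting it drop, until the meter lies flat on the bay floor. Leave the beaker and the wash bottle where they stand, and let go of everything.

Things in the scene. Friction and masses are not known exactly. Their poses are not given: they have to be found in the camera images.
- case: open black case fixed to the bench; base half 212 (x) by 262 (y) mm, floor 6 mm thick, rim 18 to 24 mm high; its lid half lies open flat on its +x side (206 mm more, rim 24 mm). Origin: under the centre of the meter bay at bench level; x points from the red lip to the rear end of the bay (roughly away from the robot), y left, z up.
- bay (a point): centre of the meter bay's floor, 6 mm above the bench, axes as the case. Bay 165 mm long (x -82.5 to 82.5), 62 mm wide. Rear stop at x = 82.5 to 90.5 and side guides (from y = +-31, 6 mm thick), all 12 mm above the bay floor; guides only at x below -52 and above 56 mm, between them the sides are open: 32 mm of finger room outside y = +-31.
- lip_edge (a point): middle of the lower edge of the red retaining lip, at bay x = -70.5 mm, 16 mm above the bay floor. The lip is a fixed plate 74 mm wide and 6 mm thick that overhangs the bay by 12 mm (x -82.5 to -70.5); gap below it 16 mm.
- pocket_left (a point): centre of the floor of the square bottle pocket on the case's +y side (case x = 50, y = 93 mm, floor 6 mm above the bench); 50 mm square inside, walls 5 mm thick and 25 mm high above its floor. Filled at the start. Axes as the case.
- pocket_right (a point): the same pocket on the case's -y side (case x = 50, y = -93 mm). Empty at the start.
- meter: handheld meter lying face up, 160 (x) by 56 (y) mm, about 0.25 kg: white body 28 mm thick from x = -58 to 80 mm with screen and keys; grey tongue 10 mm thick, x = -80 to -58. Origin: centre of the underside; x from tongue end to rear end (roughly away from the robot), z up. It enters the bay only tilted, rear up about 0.2 rad. Mass centre near x = 9 mm.
- tongue (a point): lower edge of the meter's tongue end, middle (meter x = -80 mm, z = 0), axes as the meter
- meter_rear (a point): lower edge of the meter's rear end, middle (meter x = 80 mm, z = 0), axes as the meter
- mat: flat blue fixed mat 110 (x) by 170 (y) by 6 mm on which two bottles stand, 84 mm apart along its y. Origin: centre of its underside on the bench. It may be at the robot's left or right; the meter is on the other side of the case.
- yellow_a: white plastic bottle with a yellow cap and yellow band, standing upright; body 40 mm across and 56 mm high, cap 28 mm across above it, 74 mm in all, about 90 g. Origin: centre of its underside, z up. The three bottles change places between episodes: one stands in the case's left pocket at the start, the other two on the blue mat.
- yellow_b: white plastic bottle with a yellow cap and yellow band, standing upright; body 40 mm across and 56 mm high, cap 28 mm across above it, 74 mm in all, about 90 g. Origin: centre of its underside, z up. Same as the other yellow one; either will do. The three bottles change places between episodes: one stands in the case's left pocket at the start, the other two on the blue mat.
- blue: white plastic bottle with a blue cap and blue band, standing upright; body 40 mm across and 56 mm high, cap 28 mm across above it, 74 mm in all, about 90 g. Origin: centre of its underside, z up. The three bottles change places between episodes: one stands in the case's left pocket at the start, the other two on the blue mat.
- beaker: empty glass beaker, 68 mm across, 90 mm high, upright; bystander. Origin: centre of its underside.
- wash_bottle: clear plastic bottle with a red cap, 62 mm across, 160 mm high; bystander. Origin: centre of its underside.
Mind the look-alikes: they are no part of the job. What is shaped like the yellow_a but orange or pink is not meant.

How it is judged:
On the way:
1. the meter's tongue is under the red lip while its rear end is still raised (x of tongue in the frame of bay between -0.086 and -0.073 m and z of tongue in the frame of bay between -0.004 and 0.01 m and y of tongue in the frame of bay between -0.006 and 0.006 m and angle between meter's own z axis and vertical above 0.05 rad), for 0.05 s.
At the end, for the whole second after the job is handed in: One yellow and one blue bottle upright (0.1 rad) on the pocket floors, within 12 mm of centre; surplus yellow upright within 30 mm of its start; meter flat in the bay (0.03 rad, ends under 3 mm up, 6 mm off centre line at most), tongue under the lip; all at rest (((((horizontal distance between blue and pocket_left below 0.012 m and z of blue in the frame of pocket_left below 0.005 m and angle between blue's own z axis and vertical below 0.1 rad) or (horizontal distance between blue and pocket_right below 0.012 m and z of blue in the frame of pocket_right below 0.005 m and angle between blue's own z axis and vertical below 0.1 rad)) and ((horizontal distance between yellow_a and pocket_left below 0.012 m and z of yellow_a in the frame of pocket_left below 0.005 m and angle between yellow_a's own z axis and vertical below 0.1 rad) or (horizontal distance between yellow_a and pocket_right below 0.012 m and z of yellow_a in the frame of pocket_right below 0.005 m and angle between yellow_a's own z axis and vertical below 0.1 rad)) and (distance of yellow_b from where it was at the start of the episode below 0.03 m and angle between yellow_b's own z axis and vertical below 0.1 rad)) or (((horizontal distance between blue and pocket_left below 0.012 m and z of blue in the frame of pocket_left below 0.005 m and angle between blue's own z axis and vertical below 0.1 rad) or (horizontal distance between blue and pocket_right below 0.012 m and z of blue in the frame of pocket_right below 0.005 m and angle between blue's own z axis and vertical below 0.1 rad)) and ((horizontal distance between yellow_b and pocket_left below 0.012 m and z of yellow_b in the frame of pocket_left below 0.005 m and angle between yellow_b's own z axis and vertical below 0.1 rad) or (horizontal distance between yellow_b and pocket_right below 0.012 m and z of yellow_b in the frame of pocket_right below 0.005 m and angle between yellow_b's own z axis and vertical below 0.1 rad)) and (distance of yellow_a from where it was at the start of the episode below 0.03 m and angle between yellow_a's own z axis and vertical below 0.1 rad))) and x of tongue in the frame of bay between -0.086 and -0.073 m and z of tongue in the frame of bay between -0.004 and 0.01 m and y of tongue in the frame of bay between -0.006 and 0.006 m and z of each of tongue, meter_rear in the frame of bay below 0.003 m and z of meter_rear in the frame of bay above -0.004 m and y of meter_rear in the frame of bay between -0.006 and 0.006 m and angle between meter's own z axis and vertical below 0.03 rad and linear speed of each of meter, yellow_a, yellow_b, blue below 0.02 m/s); the robot touches nothing.
It fails at once if the beaker is moved by more than 30 mm (distance of beaker from where it was at the start of the episode above 0.03 m).
It fails at once if the wash bottle is moved by more than 30 mm (distance of wash_bottle from where it was at the start of the episode above 0.03 m).
It fails at once if the meter's rear end is let drop (the meter turns faster than 3.5 rad/s with its tongue under the lip) (x of tongue in the frame of bay between -0.086 and -0.073 m and z of tongue in the frame of bay between -0.004 and 0.01 m and y of tongue in the frame of bay between -0.006 and 0.006 m and angular speed of meter above 3.5 rad/s).
It also fails if it takes over 62 s, if anything falls off the work surface, if the arm or the gripper's body presses on something with over 40 N, if the wrist force passes 120 N, or if a joint passes its speed limit or range.

## Working session

There is one attempt and no reset: what is moved stays moved. The work goes in short steps, Python scripts to look and compute and a tool call to move; the robot and the scene stay as the last step left them, time stands still between calls to the robot, and variables do not carry over. Pictures are saved under pics/ and viewed, and the job is handed in when it is done.

Besides the shell and the picture viewer there is one more tool, called after "Request:" as a command line: name --pt "numbers of a row" for each row, then --argument value for the rest. play_rows: Moves the arm, as the interface text tells. Its arguments: {"type":"object","properties":{"motion":{"type":"array","items":{"type":"array","items":{"type":"number"}}},"fingers":{"type":"number"},"grip_force":{"type":"number"}},"required":["motion"]}

```bash
mkdir -p pics; ls; python3 - <<'E'
from rig import ctrl,snapshot,camera_model,outline_of,mark_of
import cv2,numpy as np
print(ctrl.sense()); print(ctrl.tcp_to_grasp)
for n in ["scene","top"]:
    p,d=snapshot(n); cv2.imwrite(f"pics/{n}0.png",p[:,:,::-1]); np.savez(f"{n}0.npz",p=p,d=d)
    print(n,camera_model(n))
print(camera_model("wrist"))
for n in ["top"]:
  for t in ["case","bay","lip_edge","pocket_left","pocket_right","meter","tongue","meter_rear","mat","yellow_a","blue","beaker","wash_bottle"]:
    print(t,[(np.round(r["centre"],1),round(r["p"],2)) for r in mark_of(t,n)])
E
```

```text
pics
{'time': 0.0, 'joint_positions': array([-1.31048687,  0.42673317,  0.07384725,  1.60656428, -0.03411176,
        1.11083072, -0.06708388]), 'dq': array([-0.0009311 ,  0.00066431,  0.00062673,  0.00014618, -0.00060599,
       -0.00224313,  0.00055163]), 'joint_efforts': array([ 5.50913737e-04, -9.35810852e+01,  3.66670512e+00, -4.54154491e+01,
       -4.88822395e-02,  2.01981270e-02,  1.39231011e-04]), 'eef_pos': array([0.26879442, 0.61870602, 0.20479359]), 'ee_rot': array([-6.39220360e-01, -3.07569074e+00,  1.98477857e-03]), 'wrist_force': array([-0.17908188,  0.18310679,  0.28589085]), 'wrist_torque': array([-0.04226004, -0.00911965, -0.03587636]), 'opening': 0.09387755767328591}
0.0188
scene {'mtx': array([[439.38334092,   0.        , 320.08871378],
       [  0.        , 439.38334092, 245.26227733],
       [  0.        ,   0.        ,   1.        ]]), 'k1': -0.06231172784745574, 'xyz': array([ 1.20495233, -0.04730362,  0.78328818]), 'orientation': array([0.57361637, 0.54996785, 1.44947731])}
top {'mtx': array([[595.14122888,   0.        , 323.72476275],
       [  0.        , 5
[... 720 characters left out ...]
(array([281. , 193.6]), 0.8), (array([187.5, 290.6]), 0.69)]
pocket_right [(array([359.5, 204.9]), 0.72)]
meter [(array([197.3, 264.4]), 0.82), (array([281.1, 194.1]), 0.22)]
tongue [(array([188.4, 292.5]), 0.55), (array([435.8, 243.1]), 0.19)]
meter_rear [(array([209.7, 235.6]), 0.72)]
mat [(array([452.9, 249.3]), 0.56), (array([357.1, 210. ]), 0.21)]
yellow_a [(array([287.2, 195.5]), 0.8), (array([240.6, 160.9]), 0.72), (array([437.6, 241.8]), 0.68), (array([237.4, 195.8]), 0.61), (array([206.1, 205.8]), 0.48)]
blue [(array([468.5, 251.7]), 0.77), (array([187.8, 291.9]), 0.54)]
beaker [(array([469.5, 190. ]), 0.92)]
wash_bottle [(array([175.3, 175.4]), 0.58), (array([288.7, 193.8]), 0.32)]
```

View pics/scene0.png

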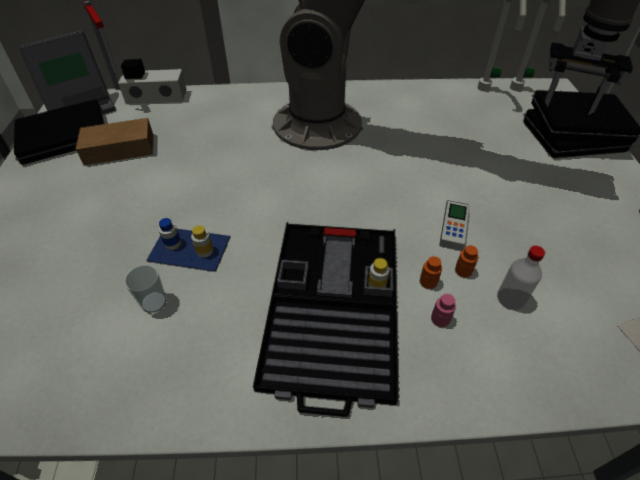

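View pics/top0.png

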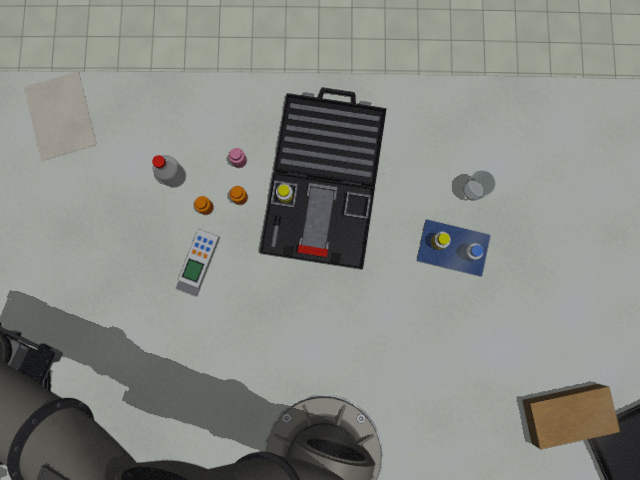

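The blue bottle (top image, 475,251) and one yellow (442,240) stand on the mat. The case's left pocket (284,192) already holds a yellow bottle. Orange (203,204 and 237,195) and pink (236,157) are look-alikes, so blue is the bottle to move. Next I measure.

```bash
cat > h.py <<'E'
import numpy as np,cv2
from scipy.spatial.transform import Rotation as R
def ray(cm,px):
    K=cm["mtx"];k=cm["k1"]
    u=(np.atleast_2d(px)-[K[0,2],K[1,2]])/[K[0,0],K[1,1]]
    s=u.copy()
    for _ in range(20): s=u/(1+k*(s**2).sum(1,keepdims=True))
    d=np.c_[s[:,0],-s[:,1],-np.ones(len(s))]
    return d@R.from_rotvec(cm["orientation"]).as_matrix().T   # per unit depth
def plane(cm,px,z):
    d=ray(cm,px);o=cm["xyz"]; t=(z-o[2])/d[:,2]
    return o+d*t[:,None]
def cloud(cm,depth):
    v,u=np.mgrid[0:480,0:640]
    d=ray(cm,np.c_[u.ravel(),v.ravel()].astype(float))
    P=cm["xyz"]+d*depth.ravel()[:,None]; P[depth.ravel()==0]=np.nan
    return P.reshape(480,640,3)
def proj(cm,P):
    p=(np.atleast_2d(P)-cm["xyz"])@R.from_rotvec(cm["orientation"]).as_matrix()
    s=np.c_[p[:,0]/-p[:,2],p[:,1]/p[:,2]]
    s=s*(1+cm["k1"]*(s**2).sum(1,keepdims=True))
    K=cm["mtx"]; return s*[K[0,0],K[1,1]]+[K[0,2],K[1,2]]
E
python3 - <<'E'
from h import *
from rig import camera_model,outline_of
cm=camera_model("top");D=np.load("top0.npz");P=cloud(cm,D["d"]);p=D["p"]
hsv=cv2.cvtColor(p,cv2.COLOR_RGB2HSV)
def seg(name,lo,hi,box):
    m=cv2.inRange(hsv,lo,hi)>0; b=np.zeros_like(m);b[box[1]:box[3],box[0]:box[2]]=1;m&=b
    q=P[m];print(name,m.sum(),np.round(np.nanmedian(q,0),4),"rect",end=" ")
    px=np.argwhere(m)[:,::-1].astype(np.float32)
    r=cv2.minAreaRect(px);print(r); return px
seg("lip",(0,120,80),(10,255,255),(290,235,340,265))
seg("mat",(105,100,40),(125,255,255),(405,210,500,285))
seg("yel mat",(22,120,100),(35,255,255),(405,210,500,285))
seg("yel case",(22,120,100),(35,255,255),(260,170,310,220))
for a in [(475,251),(475,240),(442,240),(284,191),(320,200),(316,250),(357,205),(200,240),(193,270),(187,290),(345,300),(420,230)]:
    print(a,np.round(P[a[1],a[0]],4))
r=outline_of("meter","top")
print([(x["p"],x["centre"],cv2.minAreaRect(np.argwhere(x["mask"])[:,::-1].astype(np.float32))) for x in r])
def crop(n,x0,y0,x1,y1,s): cv2.imwrite(f"pics/{n}.png",cv2.resize(p[y0:y1,x0:x1,::-1],None,fx=s,fy=s,interpolation=cv2.INTER_CUBIC))
crop("c_case",250,160,400,280,5);crop("c_mat",400,160,520,290,4);crop("c_met",140,200,260,320,4)
E
```

```text
lip 230 [0.4964 0.032  0.0288] rect ((312.2099609375, 250.52996826171875), (29.698486328125, 7.778174877166748), 8.130102157592773)
mat 1690 [ 0.5061 -0.3109  0.0069] rect ((453.2823181152344, 247.32723999023438), (66.45328521728516, 41.76961135864258), 13.535857200622559)
yel mat 102 [ 0.5253 -0.2861  0.0808] rect ((444.0, 240.5), (15.0, 10.0), 90.0)
yel case 103 [0.6387 0.1038 0.0807] rect ((284.7500305175781, 191.25003051757812), (15.55634880065918, 10.60660171508789), 45.0)
(475, 251) [ 0.4954 -0.3623  0.0776]
(475, 240) [ 0.5299 -0.3805  0.0114]
(442, 240) [ 0.5212 -0.2823  0.0781]
(284, 191) [0.635 0.101 0.088]
(320, 200) [0.6282 0.0136 0.0106]
(316, 250) [0.499  0.0222 0.0232]
(357, 205) [ 0.6167 -0.0808  0.0085]
(200, 240) [0.5201 0.3112 0.0303]
(193, 270) [0.4454 0.3266 0.0267]
(187, 290) [0.3963 0.3431 0.011 ]
(345, 300) [ 0.3761 -0.0521 -0.0033]
(420, 230) [ 0.5552 -0.2424  0.0016]
[(0.8, [197.4, 261.2], ((197.60275268554688, 262.72601318359375), (25.04680824279785, 64.8407974243164), 20.556045532226562)), (0.42, [326.4, 181.6], ((323.50994873046875, 175.57760620117188), (104.98703002929688, 175.41537475585938), 8.652542114257812))]
```

```bash
python3 -c "
import cv2,numpy as np
a=cv2.imread('pics/c_mat.png');b=cv2.imread('pics/c_met.png');a=cv2.resize(a,(400,433));b=cv2.resize(b,(400,433));cv2.imwrite('pics/c2.png',np.hstack([b,a]))"
```

```text
(no output)
```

View pics/c2.png

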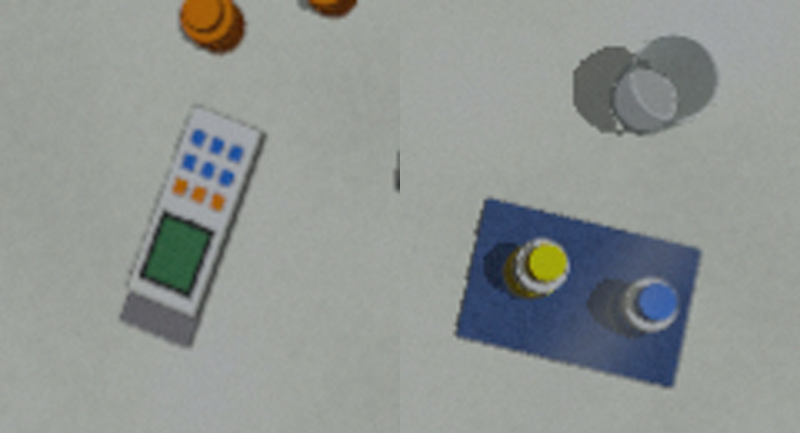

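View pics/c_case.png

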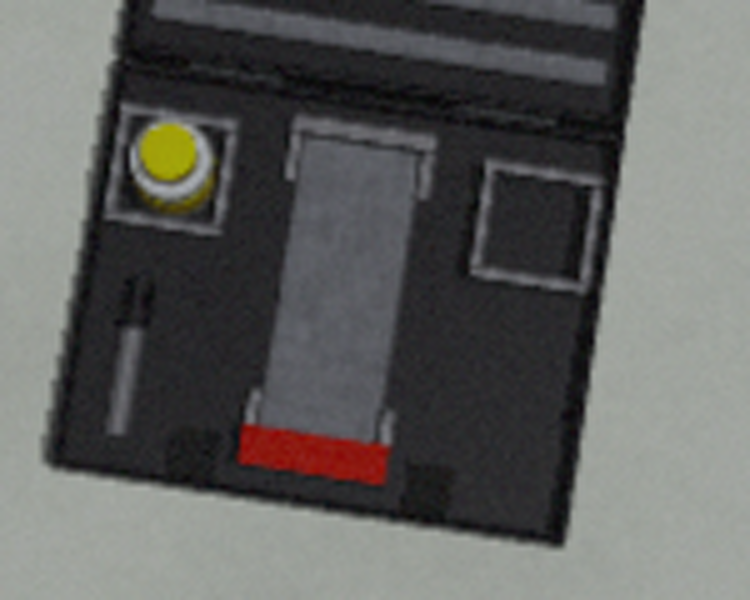

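```bash
python3 - <<'E'
from h import *
from rig import ctrl,camera_model
s=ctrl.sense();T=R.from_rotvec(s["ee_rot"]).as_matrix();print(np.round(T,3))
cm=camera_model("wrist");C=R.from_rotvec(cm["orientation"]).as_matrix()
print("cam in tool",np.round(T.T@(cm["xyz"]-s["eef_pos"]),4),"\n",np.round(T.T@C,3))
print("centre ray at z=.03",plane(cm,[[320,240]],0.03), plane(cm,[[0,0],[640,0],[640,480],[0,480]],0.03))
t=camera_model("top")
# case fit from top picture points (5x crop, origin 250,160) : lip corners z=.028; base front corners z~.018
for n,q,z in [("base FL",(48,464),.02),("base FR",(563,545),.02),("base RR",(618,135),.024),("base RL",(125,62),.024),
  ("lipFL",(240,460),.028),("lipFR",(388,485),.028),("lipRL",(242,424),.028),("lipRR",(392,446),.028),
  ("pkR_a",(486,160),.031),("pkR_b",(605,180),.031),("pkR_c",(588,290),.031),("pkR_d",(472,272),.031)]:
  print(n,np.round(plane(t,[[q[0]/5+250-.4,q[1]/5+160-.4]],z)[0],4))
# meter corners (3.333x crop origin 140,200; crop scaled 400/480 of 4)
for n,q,z in [("rearL",(190,104),.028),("rearR",(266,128),.028),("frR",(192,312),.028),("frL",(133,288),.028),("tongueL",(120,320),.01),("tongueR",(190,347),.01)]:
  print(n,np.round(plane(t,[[q[0]/(10/3)+140-.4,q[1]/3.6083+200-.4]],z)[0],4))
for n,q,z in [("blue cap",(655-400,300),.08),("yel",(546-400,263),.08)]:
  print(n,np.round(plane(t,[[q[0]/(10/3)+400-.4,q[1]/(433/130)+160-.4]],z)[0],4))
E
```

```text
[[-0.917  0.398 -0.   ]
 [ 0.398  0.917 -0.   ]
 [ 0.    -0.    -1.   ]]
cam in tool [ 0.0681 -0.0003 -0.1797] 
 [[-0.001  0.972  0.237]
 [ 1.     0.001  0.001]
 [ 0.     0.237 -0.972]]
centre ray at z=.03 [[0.2890116  0.61525755 0.03      ]] [[-0.0154787   0.44780032  0.03      ]
 [ 0.20389776  0.95233398  0.03      ]
 [ 0.71097553  0.84766189  0.03      ]
 [ 0.40672466  0.15180919  0.03      ]]
base FL [0.4917 0.1641 0.02  ]
base FR [ 0.454  -0.0935  0.02  ]
base RR [ 0.6618 -0.1208  0.024 ]
base RL [0.6965 0.1296 0.024 ]
lipFL [0.4941 0.0679 0.028 ]
lipFR [ 0.4824 -0.0058  0.028 ]
lipRL [0.5121 0.0672 0.028 ]
lipRR [ 0.5019 -0.0076  0.028 ]
pkR_a [ 0.6467 -0.0536  0.031 ]
pkR_b [ 0.6372 -0.1136  0.031 ]
pkR_c [ 0.5811 -0.105   0.031 ]
pkR_d [ 0.5895 -0.0469  0.031 ]
rearL [0.5493 0.3212 0.028 ]
rearR [0.5332 0.2636 0.028 ]
frR [0.4058 0.3145 0.028 ]
frL [0.4217 0.3589 0.028 ]
tongueL [0.4002 0.372  0.01  ]
tongueR [0.3823 0.3188 0.01  ]
blue cap [ 0.4984 -0.3644  0.08  ]
yel [ 0.5245 -0.2854  0.08  ]
```

Request:
play_rows --pt "-5 -3.2 0 0 0 -1" --pt "-5 -3.2 0 0 0 -1" --pt "-5 -3.2 0 0 0 -1" --pt "-5 -3.2 0 0 0 -1" --pt "-5 -3.2 0 0 0 0" --pt "-5 -3.2 0 0 0 0" --fingers -1 --grip_force 40

```text
time: 1.55
eef_pos: [0.4827, 0.3285, 0.2052]
ee_rot: [-0.514, -3.099, -0.004]
wrist_force: [1.0, -0.0, -0.3]
opening: 0.094
```

Request:
play_rows --pt "0 0 0 0 0 0" --pt "0 0 0 0 0 0"

```text
time: 1.8
eef_pos: [0.4854, 0.3245, 0.2056]
ee_rot: [0.525, 3.097, 0.003]
wrist_force: [-0.2, -1.0, -0.1]
opening: 0.0943
```

```bash
python3 - <<'E'
from h import *
from rig import ctrl,camera_model,snapshot,outline_of,mark_of
cm=camera_model("wrist");p,d=snapshot("wrist");np.savez("w1.npz",p=p,d=d,**cm);cv2.imwrite("pics/w1.png",p[:,:,::-1])
print(ctrl.sense()["eef_pos"],ctrl.sense()["ee_rot"])
for t in ["tongue","meter_rear","meter"]: print(t,mark_of(t,"wrist"))
o=outline_of("meter","wrist");print([x["p"] for x in o]);np.save("m1.npy",o[0]["mask"])
E
```

```text
[0.4856009  0.32431206 0.20565735] [5.25273704e-01 3.09623257e+00 3.03684097e-03]
tongue [{'centre': [302.3, 114.9], 'p': 0.76}]
meter_rear [{'centre': [302.9, 273.3], 'p': 0.73}, {'centre': [430.6, 364.2], 'p': 0.48}]
meter [{'centre': [309.6, 196.6], 'p': 0.71}]
[0.88]
```

View pics/w1.png

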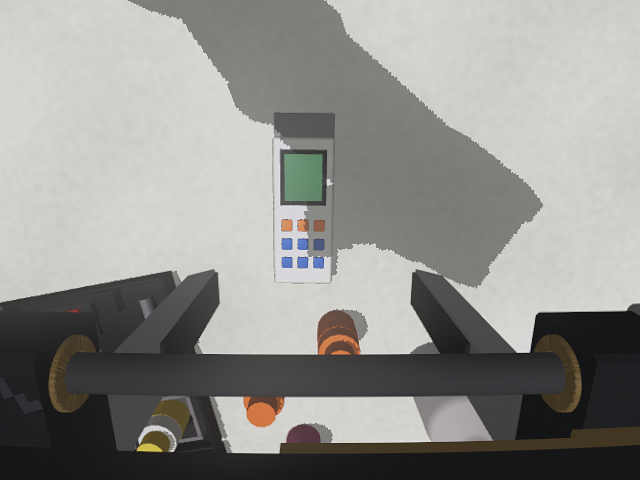

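```bash
python3 - <<'E'
from h import *
D=np.load("w1.npz");cm={k:D[k] for k in ["mtx","k1","xyz","orientation"]};p=D["p"]
cv2.imwrite("pics/w1c.png",cv2.resize(p[100:295,240:370,::-1],None,fx=3,fy=3,interpolation=cv2.INTER_CUBIC))
P=cloud(cm,D["d"])
for a in [(290,270),(290,145),(290,118),(320,118),(250,150)]: print(a,P[a[1],a[0]])
# fit meter pose to mask: white top via color
m=np.load("m1.npy");print(m.sum(),cv2.minAreaRect(np.argwhere(m)[:,::-1].astype(np.float32)))
E
```

```text
(290, 270) [0.52466309 0.28567276 0.02882521]
(290, 145) [0.41521985 0.32576616 0.02756428]
(290, 118) [0.39205632 0.33314161 0.01028711]
(320, 118) [0.40121913 0.35923681 0.0101271 ]
(250, 150) [0.4063959  0.28640788 0.00138685]
10167 ((303.0, 197.5), (169.0, 62.0), 90.0)
```

View pics/w1c.png

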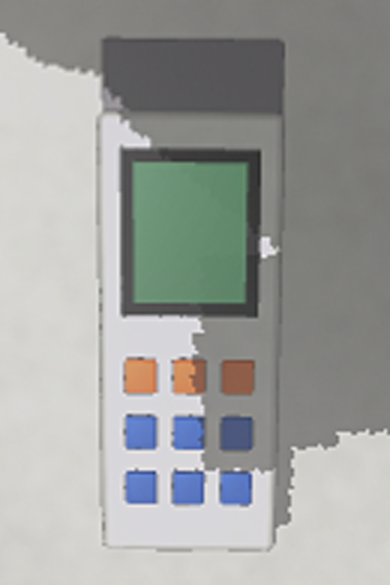

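```bash
python3 - <<'E'
from h import *
from scipy.optimize import least_squares
from rig import ctrl
D=np.load("w1.npz");cm={k:D[k] for k in ["mtx","k1","xyz","orientation"]}
q=np.array([[104,38],[284,38],[101,112],[284,113],[104,547],[275,547]])/3.+[240-.33,100-.33]
# image left = which y? check: P at (290..)->y smaller => image left = -y
M=np.array([[-80,-28,10],[-80,28,10],[-58,-28,28],[-58,28,28],[80,-28,28],[80,28,28]])/1000.
def tw(s):
    c,n=np.cos(s[2]),np.sin(s[2]); return np.c_[s[0]+c*M[:,0]-n*M[:,1], s[1]+n*M[:,0]+c*M[:,1], M[:,2]]
r=least_squares(lambda s:(proj(cm,tw(s))-q).ravel(),[.47,.32,-.34]);print(r.x,r.fun.reshape(-1,2).round(1))
s=r.x;x=np.array([np.cos(s[2]),np.sin(s[2])])
g=np.r_[s[:2]+.012*x,0.004]
st=ctrl.sense();T=R.from_rotvec(st["ee_rot"]).as_matrix()
print("grasp",g,"delta tool cm",T.T@(g-st["eef_pos"])*100)
yaw=np.arctan2(-T[1,0],-T[0,0]);print("tool yaw",yaw,"turn deg about tool z",np.degrees(-(s[2]-yaw)))
print("tool z",T[:,2])
E
```

```text
[ 0.46663995  0.32003542 -0.34875668] [[-0.4 -0.6]
 [ 0.4  0.1]
 [-1.2 -1.1]
 [ 0.9 -0.7]
 [-0.3  1. ]
 [ 0.6  1.7]]
grasp [0.47791753 0.31593466 0.004     ] delta tool cm [ 0.37578607 -1.13984541 20.14667808]
tool yaw -0.33433287369883913 turn deg about tool z 0.8264233718035533
tool z [ 0.0010361   0.00173248 -0.99999796]
```

Request:
play_rows --pt "0.4 -1.1 2 0 0 0.8" --pt "0 0 5 0 0 0" --pt "0 0 5 0 0 0" --pt "0 0 4 0 0 0" --pt "0 0 1.5 0 0 0" --pt "0 0 0 0 0 0"

```text
time: 2.8
eef_pos: [0.4761, 0.322, 0.0274]
ee_rot: [0.532, 3.094, 0.009]
wrist_force: [-0.0, -0.3, 0.6]
opening: 0.094
```

```bash
cat >> h.py <<'E'
def go(g,yaw=None):
    from rig import ctrl
    st=ctrl.sense();T=R.from_rotvec(st["ee_rot"]).as_matrix()
    y=np.arctan2(-T[1,0],-T[0,0])
    print("t",st["time"],"pos",st["eef_pos"].round(4),"yaw",y.round(4),"z",T[:,2].round(3),"F",st["wrist_force"].round(1),"open",round(st["opening"],4))
    print("delta tool cm",(T.T@(np.array(g)-st["eef_pos"])*100).round(2), "turn z deg",None if yaw is None else round(np.degrees(y-yaw),2))
E
python3 -c "
from h import *
go([.4779,.3159,.004],-.3488)"
```

```text
t 2.8 pos [0.4761 0.322  0.0274] yaw -0.3409 z [ 0.003  0.005 -1.   ] F [-0.  -0.3  0.6] open 0.094
delta tool cm [-0.37 -0.53  2.34] turn z deg 0.45
```

Request:
play_rows --pt "-0.4 -0.5 1 0 0 0.5" --pt "0 0 0.8 0 0 0" --pt "0 0 0.4 0 0 0" --pt "0 0 0 0 0 0"

```text
time: 3.3
eef_pos: [0.4803, 0.3172, 0.0074]
ee_rot: [0.547, 3.088, 0.015]
wrist_force: [0.4, -0.4, -0.2]
opening: 0.0939
```

```bash
python3 -c "
from h import *
go([.4779,.3159,.004],-.3488)"
```

```text
t 3.3 pos [0.4803 0.3172 0.0074] yaw -0.3503 z [ 0.007  0.008 -1.   ] F [ 0.4 -0.4 -0.2] open 0.0939
delta tool cm [ 0.18 -0.21  0.34] turn z deg -0.09
```

```bash
cat >> h.py <<'E'
_go=go
def go(g,yaw=None,tilt=0.):
    """tilt: rear-up tilt of the meter (rad)"""
    from rig import ctrl
    st=ctrl.sense();T=R.from_rotvec(st["ee_rot"]).as_matrix()
    _go(g,None)
    y=np.arctan2(T[1,1],T[0,1])-np.pi/2
    if yaw is None: yaw=y
    M=R.from_euler("z",yaw)*R.from_euler("y",-tilt)   # meter frame
    W=M.as_matrix()@np.diag([-1.,1,-1])
    print("yaw",round(y,4),"turn deg tool",np.degrees(R.from_matrix(T.T@W).as_rotvec()).round(2))
E
python3 -c "
from h import *
go([.4779,.3159,.004],-.3488)"
```

```text
t 3.3 pos [0.4803 0.3172 0.0074] yaw -0.3503 z [ 0.007  0.008 -1.   ] F [ 0.4 -0.4 -0.2] open 0.0939
delta tool cm [ 0.18 -0.21  0.34] turn z deg None
yaw -0.3503 turn deg tool [ 0.59  0.21 -0.09]
```

Request:
play_rows --pt "0.2 -0.2 0.3 0.6 0.2 0" --pt "0 0 0 0 0 0"

```text
time: 3.55
eef_pos: [0.4777, 0.3162, 0.0046]
ee_rot: [-0.547, -3.094, 0.001]
wrist_force: [-0.5, 0.2, 0.4]
opening: 0.0944
```

```bash
python3 -c "
from h import *
go([.4779,.3159,.004],-.3488)"
```

```text
t 3.55 pos [0.4777 0.3162 0.0046] yaw -0.3502 z [-0. -0. -1.] F [-0.5  0.2  0.4] open 0.0944
delta tool cm [-0.02 -0.02  0.06] turn z deg None
yaw -0.3502 turn deg tool [-0.02  0.   -0.08]
```

Well placed; close the fingers.

Request:
play_rows --pt "0 0 0 0 0 0" --pt "0 0 0 0 0 0" --pt "0 0 0 0 0 0" --pt "0 0 0 0 0 0" --pt "0 0 0 0 0 0" --fingers 1 --grip_force 45

```text
time: 4.18
eef_pos: [0.4779, 0.3164, 0.0049]
ee_rot: [0.547, 3.093, 0.0]
wrist_force: [-0.1, 0.2, -0.5]
opening: 0.0557
```

Request:
play_rows --pt "0 0 -4 0 0 0" --pt "0 0 -6 0 0 0" --pt "0 0 -6 0 0 0" --pt "0 0 -6 0 0 0" --pt "-4.7 -2.7 -5 0 0 -2.7" --pt "-4.7 -2.7 0 0 0 -2.7" --pt "-4.7 -2.7 0 0 0 -2.7" --pt "-4.7 -2.7 0 0 0 -2.7"

```text
time: 5.18
eef_pos: [0.6235, 0.168, 0.2748]
ee_rot: [-0.231, -3.132, 0.001]
wrist_force: [1.5, 0.9, -1.9]
opening: 0.0556
```

Request:
play_rows --pt "0 0 0 0 0 0" --pt "0 0 0 0 0 0"

```text
time: 5.42
eef_pos: [0.6253, 0.1638, 0.2737]
ee_rot: [-0.239, -3.131, 0.004]
wrist_force: [-0.5, 0.5, -2.5]
opening: 0.0554
```

```bash
python3 - <<'E'
from h import *
from rig import ctrl,camera_model,snapshot,outline_of,mark_of
go([.62,.15,.28],-.16)
cm=camera_model("wrist");p,d=snapshot("wrist");np.savez("w2.npz",p=p,d=d,**cm);cv2.imwrite("pics/w2.png",p[:,:,::-1])
for t in ["lip_edge","bay","pocket_right","tongue"]: print(t,[(x["centre"],x["p"]) for x in mark_of(t,"wrist")])
E
```

```text
t 5.425 pos [0.6253 0.1638 0.2737] yaw -0.1522 z [-0.002 -0.002 -1.   ] F [-0.5  0.5 -2.5] open 0.0554
delta tool cm [ 0.32 -1.45 -0.62] turn z deg None
yaw -0.1522 turn deg tool [-0.14 -0.08  0.45]
lip_edge [([176.0, 117.0], 0.69)]
bay [([186.6, 182.7], 0.78)]
pocket_right [([109.0, 222.9], 0.91)]
tongue [([311.8, 89.7], 0.84), ([183.9, 180.4], 0.18)]
```

View pics/w2.png

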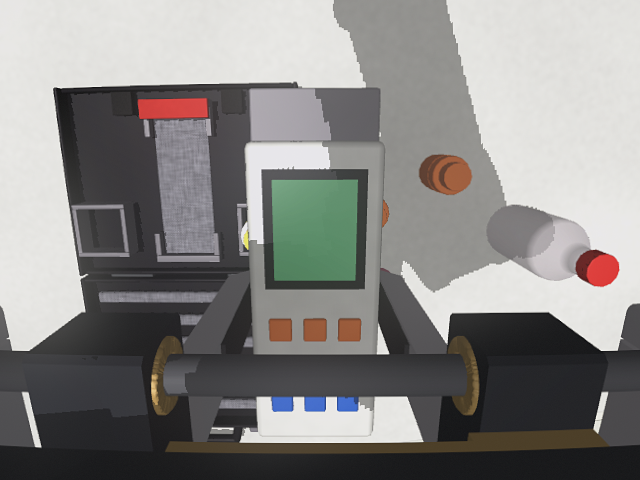

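The wrist view shows the held meter. To its left are the red lip (138–209, 98–119), the free bay (160–215, 120–260) and the empty right pocket (73–128, 206–256).

```bash
python3 - <<'E'
from h import *
D=np.load("w2.npz");p=D["p"]
cv2.imwrite("pics/w2c.png",cv2.resize(p[80:280,50:250,::-1],None,fx=3,fy=3,interpolation=cv2.INTER_CUBIC))
cm={k:D[k] for k in ["mtx","k1","xyz","orientation"]};P=cloud(cm,D["d"])
for a in [(175,108),(185,180),(100,230),(310,110),(300,155),(130,180),(60,150)]: print(a,P[a[1],a[0]].round(4))
E
```

```text
(175, 108) [0.4984 0.0342 0.0281]
(185, 180) [0.5744 0.0211 0.0083]
(100, 230) [ 0.6158 -0.0942  0.0069]
(310, 110) [0.5437 0.1739 0.2792]
(300, 155) [0.5614 0.1675 0.2972]
(130, 180) [ 0.5642 -0.0423  0.0077]
(60, 150) [ 5.171e-01 -1.196e-01  4.000e-04]
```

View pics/w2c.png

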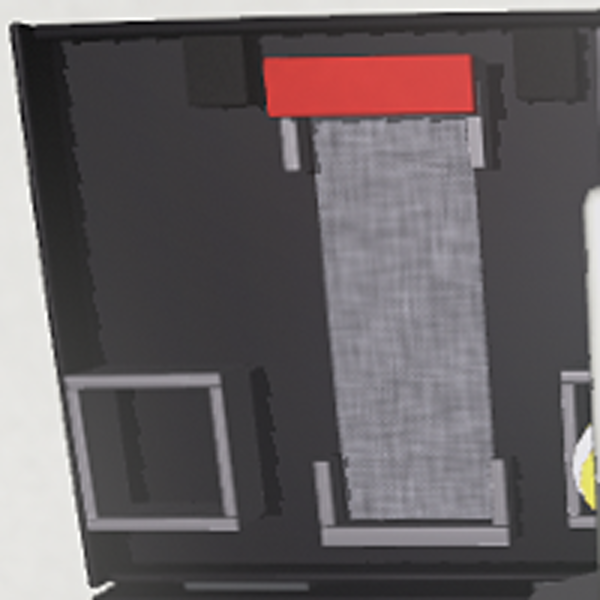

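```bash
python3 - <<'E'
from h import *
from scipy.optimize import least_squares
D=np.load("w2.npz");cm={k:D[k] for k in ["mtx","k1","xyz","orientation"]}
L=[((268,117),(-70.5,-37,25)),((474,112),(-70.5,37,25)),
((66,376),(20,-123,31)),((220,374),(20,-63,31)),((240,530),(80,-63,31)),((88,530),(80,-123,31)),
((315,461),(56,-37,18)),((506,459),(56,37,18)),((322,526),(82.5,-37,18)),((509,526),(82.5,37,18)),
((285,170),(-52,-37,18)),((485,167),(-52,37,18))]
q=np.array([a for a,_ in L])/3.+[50-.33,80-.33];M=np.array([b for _,b in L])/1000.
def tw(s,M=M):
    c,n=np.cos(s[2]),np.sin(s[2]); return np.c_[s[0]+c*M[:,0]-n*M[:,1], s[1]+n*M[:,0]+c*M[:,1], M[:,2]]
r=least_squares(lambda s:(proj(cm,tw(s))-q).ravel(),[.577,.019,-.16],loss="soft_l1");print("case",r.x,"\n",(proj(cm,tw(r.x))-q).round(1))
for n,m in [("pocket_right",[50,-93,6]),("pocket_left",[50,93,6]),("lip",[-70.5,0,22])]: print(n,tw(r.x,np.array([m])/1000.)[0].round(4))
np.save("case.npy",r.x)
# meter in hand: points -> tool frame
E
```

```text
case [ 0.57748873  0.01979207 -0.14109303] 
 [[ 0.8  0.2]
 [ 0.7  0.1]
 [-0.6  0.1]
 [ 0.2 -0.2]
 [ 0.1  0.1]
 [ 0.1  0.5]
 [-0.3 -0.3]
 [-0.4 -0.4]
 [-0.2  0.2]
 [ 0.2 -0.5]
 [-0.4  0.4]
 [-0.1 -0.2]]
pocket_right [ 0.6139 -0.0793  0.006 ]
pocket_left [0.6401 0.1048 0.006 ]
lip [0.5077 0.0297 0.022 ]
```

```bash
python3 - <<'E'
from h import *
from scipy.optimize import least_squares
D=np.load("w2.npz");p=D["p"];cm={k:D[k] for k in ["mtx","k1","xyz","orientation"]}
cv2.imwrite("pics/w2m.png",cv2.resize(p[70:300,230:400,::-1],None,fx=3,fy=2.6,interpolation=cv2.INTER_CUBIC))
E
```

```text
(no output)
```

View pics/w2m.png

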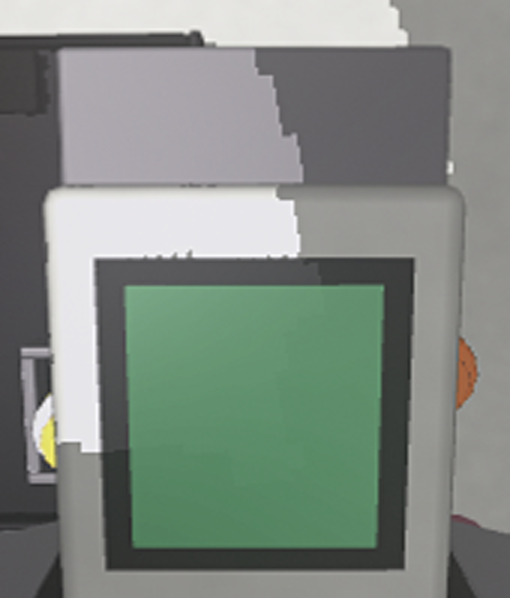

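```bash
python3 - <<'E'
from h import *
from scipy.optimize import least_squares
from rig import ctrl
D=np.load("w2.npz");cm={k:D[k] for k in ["mtx","k1","xyz","orientation"]}
st=ctrl.sense();T=R.from_rotvec(st["ee_rot"]).as_matrix();t=st["eef_pos"]
q=np.array([[60,48],[449,48],[46,187],[464,187]])/[3.,2.6]+[230-.33,70-.3]
q=np.r_[q,[[258,435.5],[372.5,435.5]]]
M=np.array([[-80,-28,10],[-80,28,10],[-58,-28,28],[-58,28,28],[80,-28,28],[80,28,28]])/1000.
def tw(s):  # meter frame in tool: center s[:3], rotations small s[3:6]
    A=np.diag([-1.,1,-1]); X=R.from_rotvec(s[3:]).apply(M@A.T)+s[:3]
    return X@T.T+t
r=least_squares(lambda s:(proj(cm,tw(s))-q).ravel(),[.012,0,.005,0,0,0]);print((r.x[:3]*1000).round(1),np.degrees(r.x[3:]).round(2));print(r.fun.reshape(-1,2).round(1))
E
```

```text
[10.9 -1.1  8. ] [0.04 0.06 0.06]
[[-0.2  1. ]
 [ 0.4  0.7]
 [-1.  -0.4]
 [ 1.  -0.7]
 [-0.5 -0.2]
 [ 0.4 -0.4]]
```

```bash
python3 - <<'E'
from h import *
from scipy.optimize import least_squares
from rig import ctrl,camera_model
D=np.load("w2.npz");cm={k:D[k] for k in ["mtx","k1","xyz","orientation"]}
st=ctrl.sense();T=R.from_rotvec(st["ee_rot"]).as_matrix();t=st["eef_pos"]
c2=camera_model("wrist");print("now",t,"cam moved mm",(c2["xyz"]-cm["xyz"])*1000)
print("cam in tool",T.T@(c2["xyz"]-t))
C2=R.from_rotvec(c2["orientation"]).as_matrix();off=T.T@(c2["xyz"]-t);Rc=T.T@C2
T=R.from_rotvec(cm["orientation"]).as_matrix()@Rc.T; t=cm["xyz"]-T@off
q=np.array([[60,48],[449,48],[46,187],[464,187]])/[3.,2.6]+[230-.33,70-.3]
q=np.r_[q,[[258,435.5],[372.5,435.5]]]
M=np.array([[-80,-28,10],[-80,28,10],[-58,-28,28],[-58,28,28],[80,-28,28],[80,28,28]])/1000.
def tw(s):
    A=np.diag([-1.,1,-1]); X=R.from_rotvec([0,s[3],s[2]]).apply(M@A.T)+[s[0],s[1],.0049]
    return X@T.T+t
r=least_squares(lambda s:(proj(cm,tw(s))-q).ravel(),[.012,0,0,0]);print((r.x[:2]*1000).round(1),np.degrees(r.x[2:]).round(2));print(r.fun.reshape(-1,2).round(1))
E
```

```text
now [0.62513109 0.16456893 0.27430287] cam moved mm [-0.34729257  0.610336    0.52381524]
cam in tool [ 0.06821951 -0.00035855 -0.17975816]
[11.5 -0.3] [-0.04  1.16]
[[-1.8 -0.7]
 [ 2.  -0.9]
 [-2.6  0.2]
 [ 2.6 -0.1]
 [-0.8  1.5]
 [ 0.6  1.3]]
```

```bash
cat >> h.py <<'E'
def ins(xt,zt,tilt,yt=0.,m=(11.5,4.9)):
    """mm in bay frame"""
    c=np.load("case.npy");Z=R.from_euler("z",c[2]).as_matrix()
    ton=np.array([c[0],c[1],.006])+Z@(np.array([xt,yt,zt])/1000.)
    W=(R.from_euler("z",c[2])*R.from_euler("y",-tilt)).as_matrix()@np.diag([-1.,1,-1])
    tcp=ton-W@(np.array([m[0]+80,0,m[1]])/1000.)
    from rig import ctrl
    st=ctrl.sense();T=R.from_rotvec(st["ee_rot"]).as_matrix();t=st["eef_pos"]
    # where is the meter now
    tn=t+T@(np.array([m[0]+80,0,m[1]])/1000.); b=Z.T@(tn-[c[0],c[1],.006])*1000
    mz=T@np.array([0,0,-1.]);mx=-T[:,0]
    print("t",round(st["time"],2),"tongue bay mm",b.round(1),"tilt",round(np.arcsin(mx[2]),3),"roll",round(np.arcsin(T[2,1]),4),"yaw",round(np.arctan2(mx[1],mx[0])-c[2],4),"F",st["wrist_force"].round(1),"open",round(st["opening"],4))
    print(" tcp",tcp.round(4),"delta tool cm",(T.T@(tcp-t)*100).round(2),"turn",np.degrees(R.from_matrix(T.T@W).as_rotvec()).round(2))
E
python3 -c "
from h import *
ins(-50,90,0.0);ins(-55,60,0.21)"
```

```text
t 5.67 tongue bay mm [-64.7 150.9 263.5] tilt -0.001 roll -0.002 yaw -0.0095 F [ 0.2  0.3 -2.6] open 0.0557
 tcp [0.6186 0.014  0.1009] delta tool cm [ -1.62 -14.95  17.37] turn [-0.11 -0.04 -0.55]
t 5.67 tongue bay mm [-64.7 150.9 263.5] tilt -0.001 roll -0.002 yaw -0.0095 F [ 0.2  0.3 -2.6] open 0.0557
 tcp [0.6106 0.0151 0.0899] delta tool cm [ -0.82 -14.96  18.47] turn [ -0.17 -12.07  -0.53]
```

Request:
play_rows --pt "-0.3 -5 0 0 0 -0.5" --pt "-0.3 -5 0 0 0 0" --pt "-0.2 -5 1 0 0 0" --pt "0 0 3 0 -4 0" --pt "0 0 4 0 -4 0" --pt "0 0 4 0 -4 0" --pt "0 0 0 0 0 0"

```text
time: 6.55
eef_pos: [0.6189, 0.0146, 0.1542]
ee_rot: [0.196, 2.918, -0.02]
wrist_force: [-0.9, -0.1, -1.1]
opening: 0.0555
```

```bash
python3 -c "
from h import *
ins(-55,45,0.21)"
```

```text
t 6.55 tongue bay mm [-4.660e+01  1.000e-01  1.237e+02] tilt 0.217 roll 0.0011 yaw 0.0071 F [-0.9 -0.1 -1.1] open 0.0555
 tcp [0.6106 0.0151 0.0749] delta tool cm [ 2.52 -0.07  7.57] turn [0.15 0.42 0.4 ]
```

Request:
play_rows --pt "0.8 0 2.5 0 0 0.4" --pt "0.8 0 2.5 0 0 0" --pt "0.8 0 2 0 0 0" --pt "0 0 0 0 0 0" --pt "0 0 0 0 0 0"

```text
time: 7.18
eef_pos: [0.6165, 0.0194, 0.0885]
ee_rot: [0.202, 2.915, -0.012]
wrist_force: [0.9, 0.1, -1.6]
opening: 0.0555
```

```bash
python3 -c "
from h import *
ins(-57,4,0.21)
from rig import *
for n in ['scene','wrist']:
    cm=camera_model(n);p,d=snapshot(n);np.savez('w3'+n+'.npz',p=p,d=d,**cm);cv2.imwrite('pics/w3'+n+'.png',p[:,:,::-1] if n=='wrist' else cv2.resize(p[200:330,240:420,::-1],None,fx=4,fy=4))
"
```

```text
t 7.17 tongue bay mm [-49.5   5.   57.8] tilt 0.22 roll 0.0069 yaw 0.0017 F [ 0.9  0.1 -1.6] open 0.0555
 tcp [0.6086 0.0154 0.0339] delta tool cm [ 1.9  -0.55  5.18] turn [0.43 0.54 0.1 ]
```

View pics/w3scene.png

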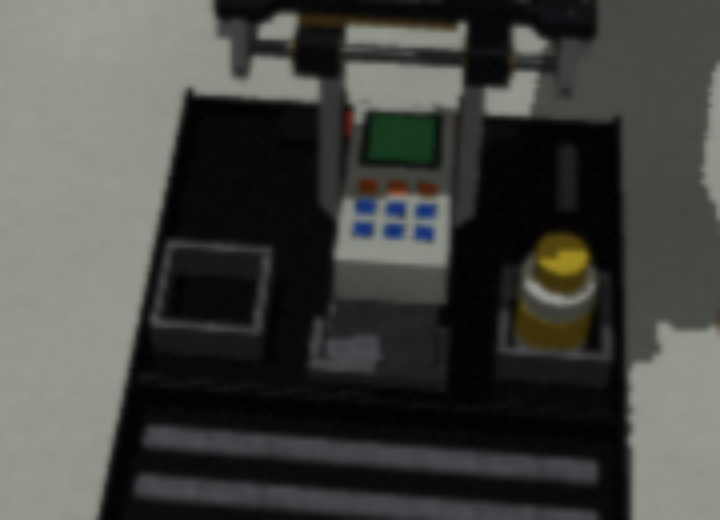

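View pics/w3wrist.png

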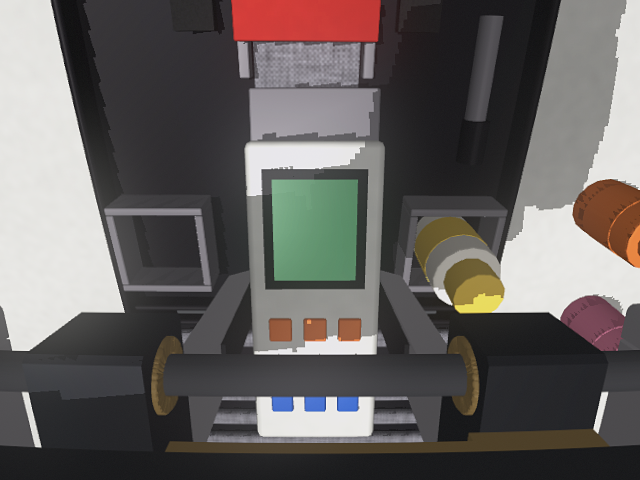

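Request:
play_rows --pt "0.6 -0.5 1 0.4 0.5 0" --pt "0.6 0 1.4 0 0 0" --pt "0.5 0 1 0 0 0" --pt "0 0 0 0 0 0"

```text
time: 7.78
eef_pos: [0.6056, 0.0156, 0.0494]
ee_rot: [0.204, 2.925, -0.022]
wrist_force: [-0.1, -0.3, -2.7]
opening: 0.0559
```

```bash
python3 -c "
from h import *
ins(-57,4,0.21)
"
```

```text
t 7.78 tongue bay mm [-60.   -0.4  19.5] tilt 0.21 roll -0.0001 yaw 0.0016 F [-0.1 -0.3 -2.7] open 0.0559
 tcp [0.6086 0.0154 0.0339] delta tool cm [0.03 0.02 1.58] turn [0.02 0.02 0.09]
```

Request:
play_rows --pt "0 0 0.8 0 0 0.1" --pt "0 0 0.5 0 0 0" --pt "0 0 0 0 0 0"

```text
time: 8.15
eef_pos: [0.6088, 0.0152, 0.0359]
ee_rot: [0.207, 2.924, -0.021]
wrist_force: [-0.3, -0.7, -3.2]
opening: 0.0558
```

```bash
python3 -c "
from h import *
ins(-57,3,0.21);ins(-79,3,0.21)
"
```

```text
t 8.15 tongue bay mm [-56.8  -0.1   6. ] tilt 0.211 roll 0.0003 yaw -0.0002 F [-0.3 -0.7 -3.2] open 0.0558
 tcp [0.6086 0.0154 0.0329] delta tool cm [0.08 0.02 0.29] turn [ 0.02  0.03 -0.01]
t 8.15 tongue bay mm [-56.8  -0.1   6. ] tilt 0.211 roll 0.0003 yaw -0.0002 F [-0.3 -0.7 -3.2] open 0.0558
 tcp [0.5869 0.0185 0.0329] delta tool cm [ 2.23  0.02 -0.17] turn [ 0.02  0.03 -0.01]
```

Request:
play_rows --pt "0.1 0 0.3 0 0 0" --pt "0 0 0 0 0 0" --pt "0.6 0 -0.1 0 0 0" --pt "0.6 0 -0.1 0 0 0" --pt "0 0 0 0 0 0"

```text
time: 8.78
eef_pos: [0.5956, 0.0171, 0.0325]
ee_rot: [0.207, 2.923, -0.021]
wrist_force: [0.7, 0.6, -2.3]
opening: 0.0556
```

```bash
python3 -c "
from h import *
ins(-79,2.5,0.21)
"
```

```text
t 8.78 tongue bay mm [-70.1  -0.1   2.5] tilt 0.211 roll 0.0007 yaw -0.0004 F [ 0.7  0.6 -2.3] open 0.0556
 tcp [0.5869 0.0185 0.0324] delta tool cm [ 0.87  0.01 -0.17] turn [ 0.04  0.07 -0.02]
```

Request:
play_rows --pt "0.5 0 -0.1 0 0 0" --pt "0.4 0 -0.1 0 0 0" --pt "0 0 0 0 0 0"

```text
time: 9.15
eef_pos: [0.586, 0.0186, 0.0328]
ee_rot: [0.207, 2.923, -0.021]
wrist_force: [-0.6, -0.3, -1.8]
opening: 0.0558
```

```bash
python3 -c "
from h import *
ins(-79,2,0.21);ins(-79,1,0.1)
from rig import *
for n in ['wrist']:
    cm=camera_model(n);p,d=snapshot(n);np.savez('w4'+n+'.npz',p=p,d=d,**cm);cv2.imwrite('pics/w4'+n+'.png',p[:,:,::-1] if n=='wrist' else cv2.resize(p[200:330,240:420,::-1],None,fx=4,fy=4))
"
```

```text
t 9.15 tongue bay mm [-79.8   0.    2.8] tilt 0.212 roll 0.0009 yaw -0.0004 F [-0.6 -0.3 -1.8] open 0.0558
 tcp [0.5869 0.0185 0.0319] delta tool cm [-0.06  0.    0.11] turn [ 0.05  0.1  -0.02]
t 9.15 tongue bay mm [-79.8   0.    2.8] tilt 0.212 roll 0.0009 yaw -0.0004 F [-0.6 -0.3 -1.8] open 0.0558
 tcp [0.5889 0.0182 0.021 ] delta tool cm [-0.04 -0.    1.22] turn [ 0.05  6.4  -0.02]
```

View pics/w4wrist.png

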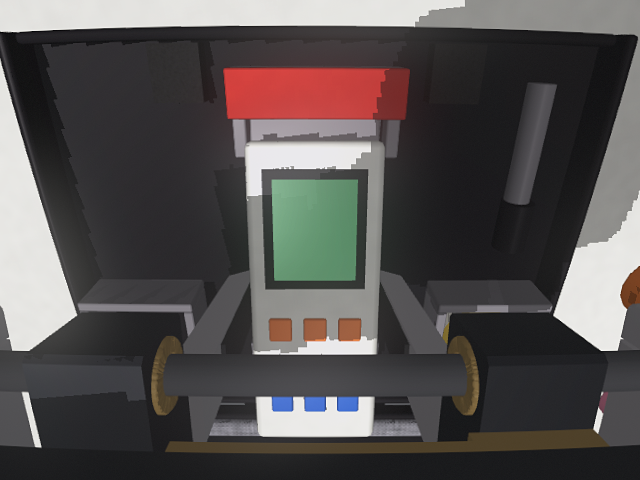

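The tongue is now under the lip, centred between the guides at columns 250–380. I lower the rear gradually.

Request:
play_rows --pt "0 0 0.5 0 2.5 0" --pt "0 0 0.5 0 3 0" --pt "0 0 0.1 0 0.5 0" --pt "0 0 0 0 0 0"

```text
time: 9.7
eef_pos: [0.5883, 0.0184, 0.0218]
ee_rot: [0.214, 3.029, -0.01]
wrist_force: [0.6, -0.6, -2.2]
opening: 0.0556
```

```bash
python3 -c "
from h import *
ins(-79.5,0.8,0.03)
"
```

```text
t 9.7 tongue bay mm [-79.6   0.1   1.3] tilt 0.105 roll 0.001 yaw -0.0001 F [ 0.6 -0.6 -2.2] open 0.0556
 tcp [0.5892 0.0181 0.0144] delta tool cm [-0.02 -0.01  0.74] turn [ 0.06  4.31 -0.  ]
```

Request:
play_rows --pt "0 0 0.4 0 2.5 0" --pt "0 0 0.3 0 1.8 0" --pt "0 0 0 0 0 0"

```text
time: 10.07
eef_pos: [0.5879, 0.0185, 0.0148]
ee_rot: [0.219, 3.104, -0.002]
wrist_force: [1.1, 0.1, -1.5]
opening: 0.056
```

```bash
python3 -c "
from h import *
ins(-79.5,0.2,0.0)
"
```

```text
t 10.07 tongue bay mm [-80.8   0.1   1.2] tilt 0.03 roll 0.0007 yaw 0.0004 F [ 1.1  0.1 -1.5] open 0.056
 tcp [0.5894 0.0181 0.0111] delta tool cm [-0.14 -0.02  0.38] turn [0.04 1.74 0.02]
```

Request:
play_rows --pt "-0.1 0 0.2 0 1 0" --pt "0 0 0.1 0 0.7 0" --pt "0 0 0 0 0 0"

```text
time: 10.45
eef_pos: [0.5886, 0.0186, 0.012]
ee_rot: [0.22, 3.133, 0.001]
wrist_force: [-0.0, 0.6, -1.6]
opening: 0.0556
```

```bash
python3 -c "
from h import *
ins(-79.5,0.0,0.0)
"
```

```text
t 10.45 tongue bay mm [-80.3   0.3   1. ] tilt 0.0 roll 0.0007 yaw 0.0008 F [-0.   0.6 -1.6] open 0.0556
 tcp [0.5894 0.0181 0.0109] delta tool cm [-0.08 -0.03  0.11] turn [0.04 0.03 0.05]
```

Request:
play_rows --pt "0 0 0.08 0 0 0" --pt "0 0 0.05 0 0 0" --pt "0 0 0 0 0 0"

```text
time: 10.82
eef_pos: [0.5885, 0.0186, 0.0109]
ee_rot: [0.22, 3.133, 0.001]
wrist_force: [0.5, -0.2, -2.1]
opening: 0.0556
```

```bash
python3 -c "
from h import *
ins(-79.5,0.0,0.0)
"
```

```text
t 10.82 tongue bay mm [-80.4   0.3  -0.1] tilt 0.001 roll 0.0008 yaw 0.0008 F [ 0.5 -0.2 -2.1] open 0.0556
 tcp [0.5894 0.0181 0.0109] delta tool cm [-0.09 -0.04 -0.  ] turn [0.05 0.05 0.05]
```

Request:
play_rows --pt "0 0 0.06 0 0 0" --pt "0 0 0 0 0 0"

```text
time: 11.08
eef_pos: [0.5885, 0.0185, 0.0109]
ee_rot: [0.22, 3.133, 0.001]
wrist_force: [0.9, 0.3, -3.0]
opening: 0.0555
```

Request:
play_rows --pt "0 0 0.05 0 0 0" --pt "0 0 0 0 0 0"

```text
time: 11.32
eef_pos: [0.5886, 0.0186, 0.0109]
ee_rot: [0.22, 3.132, 0.002]
wrist_force: [-0.4, 0.8, -2.4]
opening: 0.0552
```

Request:
play_rows --pt "0 0 0.12 0 0 0" --pt "0 0 0 0 0 0"

```text
time: 11.58
eef_pos: [0.5887, 0.0186, 0.011]
ee_rot: [0.22, 3.132, 0.002]
wrist_force: [-0.5, -0.6, -2.6]
opening: 0.0557
```

Request:
play_rows --pt "0 0 0.15 0 0 0"

```text
time: 11.7
eef_pos: [0.5889, 0.0187, 0.0108]
ee_rot: [0.22, 3.132, 0.003]
wrist_force: [-16.0, 0.8, 48.6]
opening: 0.0552
```

Request:
play_rows --pt "0 0 0 0 0 0" --pt "0 0 0 0 0 0"

```text
time: 11.95
eef_pos: [0.589, 0.0186, 0.0108]
ee_rot: [0.22, 3.131, 0.003]
wrist_force: [-1.1, 0.2, 0.1]
opening: 0.0556
```

Request:
play_rows --pt "0 0 0 0 0 0" --pt "0 0 0 0 0 0" --pt "0 0 0 0 0 0" --fingers -0.5

```text
time: 12.32
eef_pos: [0.5892, 0.0187, 0.0104]
ee_rot: [0.22, 3.132, 0.003]
wrist_force: [0.4, 0.8, 0.7]
opening: 0.0707
```

```bash
python3 -c "
from h import *
ins(-79.5,0.0,0.0)
from rig import *
for n in ['wrist']:
    cm=camera_model(n);p,d=snapshot(n);np.savez('w5'+n+'.npz',p=p,d=d,**cm);cv2.imwrite('pics/w5'+n+'.png',p[:,:,::-1])
"
```

```text
t 12.32 tongue bay mm [-79.8   0.5  -0.7] tilt 0.002 roll 0.0021 yaw 0.0006 F [0.4 0.8 0.7] open 0.0707
 tcp [0.5894 0.0181 0.0109] delta tool cm [-0.03 -0.05 -0.05] turn [0.12 0.13 0.04]
```

View pics/w5wrist.png

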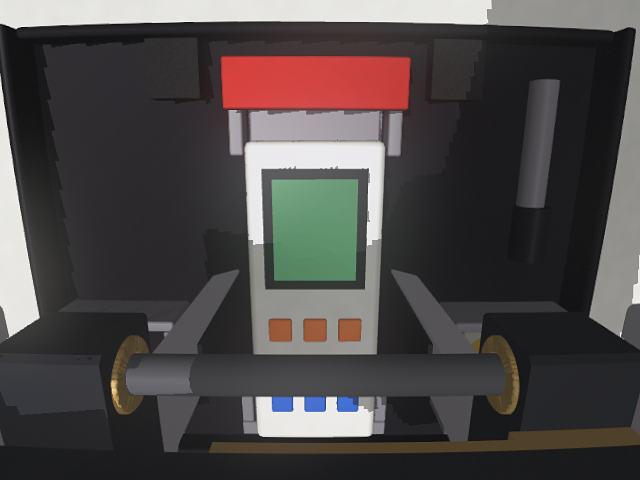

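Request:
play_rows --pt "0 0 -3 0 0 0" --pt "0 0 -6 0 0 0" --pt "0 0 -6 0 0 0" --pt "0 0 -6 0 0 0" --pt "0 0 0 0 0 0"

```text
time: 13.0
eef_pos: [0.5883, 0.0181, 0.2265]
ee_rot: [0.221, 3.133, 0.002]
wrist_force: [-0.9, -0.4, -0.8]
opening: 0.0706
```

```bash
python3 -c "
from h import *
go([.53,-.33,.22],-.32)
from rig import *
for n in ['wrist']:
    cm=camera_model(n);p,d=snapshot(n);np.savez('w6'+n+'.npz',p=p,d=d,**cm);cv2.imwrite('pics/w6'+n+'.png',p[:,:,::-1])
P=cloud(cm,d)
for a in [(300,250),(300,200),(300,150),(305,270)]: print(a,P[a[1],a[0]].round(4))
"
```

```text
t 13.0 pos [0.5883 0.0181 0.2265] yaw -0.1406 z [ 0.001  0.001 -1.   ] F [-0.9 -0.4 -0.8] open 0.0706
delta tool cm [  0.89 -35.29   0.6 ] turn z deg None
yaw -0.1406 turn deg tool [ 0.09  0.04 10.28]
(300, 250) [ 0.6196 -0.001   0.0362]
(300, 200) [0.571  0.0063 0.0352]
(300, 150) [0.5249 0.0132 0.0338]
(305, 270) [0.6405 0.0008 0.0367]
```

View pics/w6wrist.png

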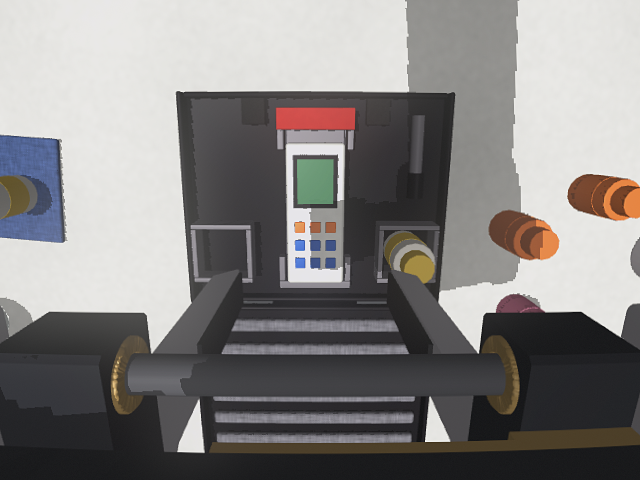

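Request:
play_rows --pt "0.1 -4 0 0 0 2" --pt "0.1 -6 0 0 0 2" --pt "0 -6 0 0 0 2" --pt "0 -6 0 0 0 2" --pt "0 -6 0 0 0 2" --pt "0 -6 0 0 0 0" --pt "0 0 0 0 0 0"

```text
time: 13.92
eef_pos: [0.4996, -0.3192, 0.2144]
ee_rot: [-0.494, -3.087, 0.001]
wrist_force: [0.1, 0.3, -0.6]
opening: 0.0707
```

```bash
python3 - <<'E'
from h import *
D=np.load("w6wrist.npz");cm={k:D[k] for k in ["mtx","k1","xyz","orientation"]};P=cloud(cm,D["d"])
def pl(x0,x1,y0,y1):
    Q=P[y0:y1,x0:x1].reshape(-1,3);A=np.c_[Q[:,:2],np.ones(len(Q))];c=np.linalg.lstsq(A,Q[:,2],rcond=None)[0];print(c.round(4),Q[:,2].mean())
pl(292,340,215,275);pl(292,340,150,275);pl(350,375,150,210);pl(210,270,150,210);pl(520,560,120,180)
from rig import *
go([.53,-.33,.22],-.32)
cm=camera_model("wrist");p,d=snapshot("wrist");np.savez('w7.npz',p=p,d=d,**cm);cv2.imwrite('pics/w7.png',p[:,:,::-1])
for t in ["blue","yellow_a"]: print(t,[(x["centre"],x["p"]) for x in mark_of(t,"wrist")])
E
```

```text
** On entry to DLASCL parameter number  4 had an illegal value
 ** On entry to DLASCL parameter number  4 had an illegal valueTraceback (most recent call last):
  File "<stdin>", line 5, in <module>
  File "<stdin>", line 4, in pl
    x, resids, rank, s = _umath_linalg.lstsq(a, b, rcond,
                         ~~~~~~~~~~~~~~~~~~~^^^^^^^^^^^^^
                                             signature=signature)
                                             ^^^^^^^^^^^^^^^^^^^^
    raise LinAlgError("SVD did not converge in Linear Least Squares")
numpy.linalg.LinAlgError: SVD did not converge in Linear Least Squares
```

```bash
python3 - <<'E'
from h import *
D=np.load("w6wrist.npz");cm={k:D[k] for k in ["mtx","k1","xyz","orientation"]};P=cloud(cm,D["d"])
def pl(x0,x1,y0,y1):
    Q=P[y0:y1,x0:x1].reshape(-1,3);Q=Q[~np.isnan(Q[:,0])];Q=Q-Q.mean(0)*[1,1,0];Q=Q[abs(Q[:,2]-np.median(Q[:,2]))<.006];A=np.c_[Q[:,:2],np.ones(len(Q))];c=np.linalg.lstsq(A,Q[:,2],rcond=None)[0];print(len(Q),c.round(4))
pl(292,340,215,275);pl(292,340,150,275);pl(350,375,150,210);pl(210,270,150,210);pl(490,560,120,180);pl(20,160,20,100)
from rig import *
go([.53,-.33,.22],-.32)
cm=camera_model("wrist");p,d=snapshot("wrist");np.savez('w7.npz',p=p,d=d,**cm);cv2.imwrite('pics/w7.png',p[:,:,::-1])
for t in ["blue","yellow_a"]: print(t,[(x["centre"],x["p"]) for x in mark_of(t,"wrist")])
E
```

```text
2861 [-0.0014 -0.0027  0.0349]
5962 [-0.0056 -0.0021  0.0351]
1493 [ 0.0006 -0.001   0.0065]
3587 [0.0015 0.0017 0.0065]
4182 [-0.001  -0.0008  0.0005]
11149 [-0.0003  0.0002  0.0006]
t 13.925 pos [ 0.4996 -0.3192  0.2144] yaw -0.3171 z [-0.015  0.002 -1.   ] F [ 0.1  0.3 -0.6] open 0.0707
delta tool cm [-3.22 -0.08 -0.61] turn z deg None
yaw -0.3171 turn deg tool [-0.16 -0.87  0.17]
blue [([268.3, 228.0], 0.96)]
yellow_a [([350.8, 229.1], 0.63)]
```

View pics/w7.png

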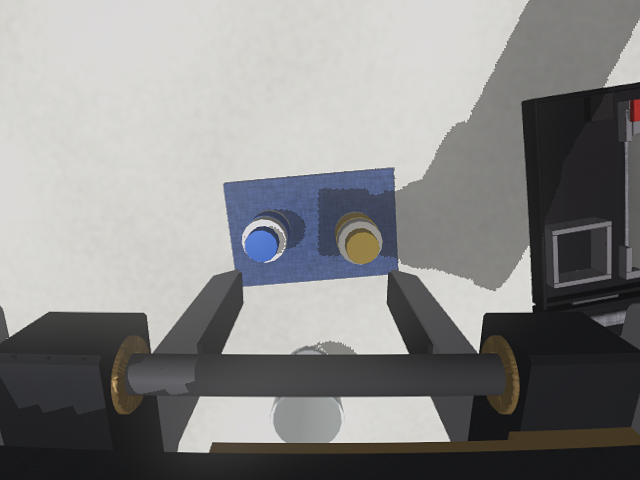

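Blue cap at (262,245), surplus yellow cap at (363,248), both on the mat. The beaker is behind them at (305,400).

```bash
python3 - <<'E'
from h import *
D=np.load("w7.npz");cm={k:D[k] for k in ["mtx","k1","xyz","orientation"]};p=D["p"];P=cloud(cm,D["d"])
hsv=cv2.cvtColor(p,cv2.COLOR_RGB2HSV)
def capc(lo,hi,box):
    m=cv2.inRange(hsv,lo,hi)>0;b=np.zeros_like(m);b[box[1]:box[3],box[0]:box[2]]=1;m&=b
    m&=(P[...,2]>.070)
    (c,r)=cv2.minEnclosingCircle(np.argwhere(m)[:,::-1].astype(np.float32));z=np.nanmedian(P[m][:,2])
    print(m.sum(),c,r,"z",z,"pos at z.08",plane(cm,[c],.08)[0].round(4), "mean cloud",np.nanmean(P[m],0).round(4));return plane(cm,[c],.08)[0]
capc((100,100,60),(125,255,255),(235,215,295,270))
capc((15,80,60),(35,255,255),(330,215,390,275))
print(plane(cm,[[268.3,228],[350.8,229.1]],.006).round(4))
# beaker
o=P[380:440,275:345].reshape(-1,3);o=o[o[:,2]>.03];print("beaker-ish",np.nanmedian(o,0), np.nanmin(o,0),np.nanmax(o,0))
cv2.imwrite("pics/w7c.png",cv2.resize(p[160:300,210:410,::-1],None,fx=4,fy=4,interpolation=cv2.INTER_CUBIC))
E
```

```text
834 (261.1225280761719, 244.7715301513672) 17.270862579345703 z 0.08042260580751048 pos at z.08 [ 0.4966 -0.3659  0.08  ] mean cloud [ 0.497  -0.3662  0.0803]
893 (361.7596130371094, 245.90866088867188) 17.453567504882812 z 0.08033539662793077 pos at z.08 [ 0.5236 -0.2869  0.08  ] mean cloud [ 0.5239 -0.287   0.08  ]
[[ 0.4962 -0.3688  0.006 ]
 [ 0.5235 -0.2896  0.006 ]]
beaker-ish [ 0.67564629 -0.37250129  0.07677819] [ 0.47451837 -0.41357339  0.03006264] [ 0.69204009 -0.30675492  0.33193291]
```

View pics/w7c.png

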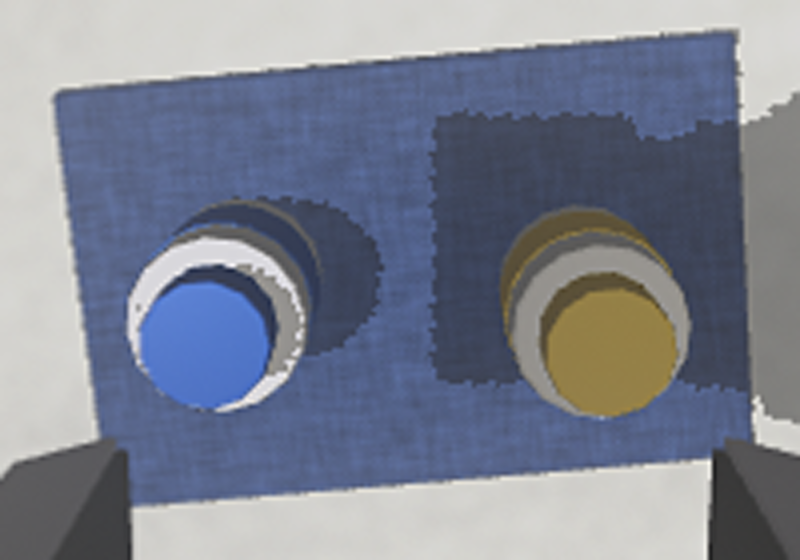

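```bash
python3 -c "
from h import *
go([.497,-.3665,.036],-.32)"
```

```text
t 14.075 pos [ 0.5027 -0.3137  0.2145] yaw -0.3095 z [-0.014  0.004 -1.   ] F [0.2 1.  0.1] open 0.0709
delta tool cm [-1.33 -5.19 17.84] turn z deg None
yaw -0.3095 turn deg tool [-0.04 -0.85  0.6 ]
```

Request:
play_rows --pt "-1 -4 0 0 -0.9 0.6" --pt "-0.2 -1.2 0 0 0 0" --pt "0 0 3 0 0 0" --pt "0 0 2 0 0 0" --pt "0 0 0 0 0 0"

```text
time: 14.7
eef_pos: [0.5028, -0.3592, 0.1612]
ee_rot: [-0.481, -3.104, -0.005]
wrist_force: [-0.2, 0.1, 0.7]
opening: 0.0704
```

```bash
python3 -c "
from h import *
go([.497,-.3665,.036],-.32)"
```

```text
t 14.7 pos [ 0.5028 -0.3592  0.1612] yaw -0.3074 z [-0.     0.003 -1.   ] F [-0.2  0.1  0.7] open 0.0704
delta tool cm [ 0.31 -0.91 12.52] turn z deg None
yaw -0.3074 turn deg tool [ 0.16 -0.06  0.72]
```

Request:
play_rows --pt "0.3 -0.9 2 0.2 0 0.7" --pt "0 0 3 0 0 0" --pt "0 0 2 0 0 0" --pt "0 0 0 0 0 0"

```text
time: 15.2
eef_pos: [0.5009, -0.3637, 0.0921]
ee_rot: [0.491, 3.101, 0.0]
wrist_force: [0.1, -0.2, 0.9]
opening: 0.0705
```

```bash
python3 -c "
from h import *
go([.497,-.3665,.036],-.32)"
```

```text
t 15.2 pos [ 0.5009 -0.3637  0.0921] yaw -0.314 z [ 0.002  0.    -1.   ] F [ 0.1 -0.2  0.9] open 0.0705
delta tool cm [ 0.29 -0.39  5.61] turn z deg None
yaw -0.314 turn deg tool [0.03 0.09 0.35]
```

Request:
play_rows --pt "0.3 -0.4 0.5 0 0 0.3" --pt "0 -0.1 2 0 0 0" --pt "0 0 2 0 0 0" --pt "0 0 0.8 0 0 0" --pt "0 0 0 0 0 0"

```text
time: 15.82
eef_pos: [0.4973, -0.368, 0.037]
ee_rot: [0.499, 3.098, -0.0]
wrist_force: [0.1, -0.4, 0.1]
opening: 0.0705
```

```bash
python3 -c "
from h import *
go([.497,-.3665,.036],-.32)"
```

```text
t 15.825 pos [ 0.4973 -0.368   0.037 ] yaw -0.3192 z [ 0.003 -0.001 -1.   ] F [ 0.1 -0.4  0.1] open 0.0705
delta tool cm [0.07 0.14 0.1 ] turn z deg None
yaw -0.3192 turn deg tool [0.03 0.19 0.04]
```

Request:
play_rows --pt "0.1 0.1 0.1 0 0.2 0" --pt "0 0 0 0 0 0"

```text
time: 16.08
eef_pos: [0.4969, -0.3669, 0.0364]
ee_rot: [0.499, 3.101, 0.001]
wrist_force: [0.1, 0.3, -0.7]
opening: 0.0709
```

Request:
play_rows --pt "0 0 0 0 0 0" --pt "0 0 0 0 0 0" --pt "0 0 0 0 0 0" --pt "0 0 0 0 0 0" --fingers 1 --grip_force 25

```text
time: 16.58
eef_pos: [0.4974, -0.367, 0.0373]
ee_rot: [0.499, 3.1, 0.0]
wrist_force: [-0.3, 0.4, -0.7]
opening: 0.0397
```

```bash
python3 -c "
from h import *
go([.497,-.3665,.036],-.32)"
```

```text
t 16.575 pos [ 0.4974 -0.367   0.0373] yaw -0.3191 z [ 0.002 -0.    -1.   ] F [-0.3  0.4 -0.7] open 0.0397
delta tool cm [0.06 0.04 0.13] turn z deg None
yaw -0.3191 turn deg tool [0.02 0.09 0.05]
```

Request:
play_rows --pt "0 0 -3 0 0 0" --pt "0 0 -6 0 0 0" --pt "0 0 -5 0 0 0" --pt "-0.4 5 0 0 0 -2" --pt "-0.4 6 0 0 0 -2" --pt "-0.3 6 0 0 0 -2" --pt "-0.3 6 0 0 0 -2" --pt "-0.3 6 0 0 0 -2"

```text
time: 17.58
eef_pos: [0.5851, -0.0879, 0.1821]
ee_rot: [0.234, 3.131, -0.002]
wrist_force: [1.1, 0.2, -1.1]
opening: 0.0393
```

Request:
play_rows --pt "0 0 0 0 0 0"

```text
time: 17.7
eef_pos: [0.586, -0.0824, 0.1817]
ee_rot: [0.222, 3.132, 0.0]
wrist_force: [-0.3, -0.6, -0.4]
opening: 0.0394
```

```bash
python3 -c "
from h import *
go([.6139,-.0793,.1],-.141)
from rig import *
cm=camera_model('wrist');p,d=snapshot('wrist');np.savez('w8.npz',p=p,d=d,**cm);cv2.imwrite('pics/w8.png',p[:,:,::-1])
"
```

```text
t 17.7 pos [ 0.586  -0.0824  0.1817] yaw -0.1414 z [ 0.002 -0.    -1.   ] F [-0.3 -0.6 -0.4] open 0.0394
delta tool cm [-2.7   0.7   8.18] turn z deg None
yaw -0.1414 turn deg tool [ 0.02  0.11 -0.02]
```

View pics/w8.png

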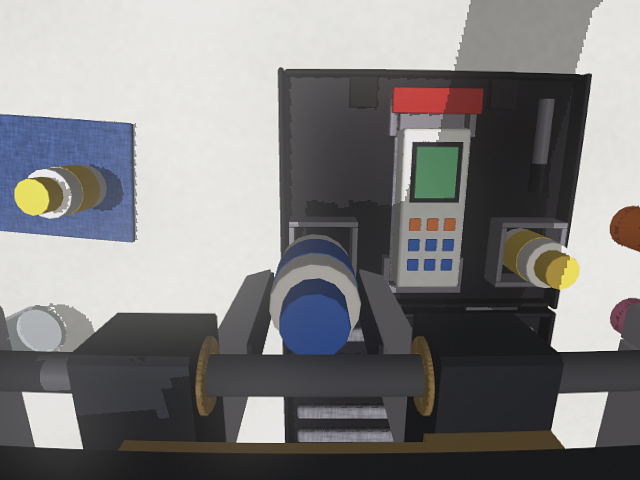

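Request:
play_rows --pt "-2 0.5 1 0 0 0" --pt "-0.7 0.2 3 0 0 0" --pt "0 0 3 0 0 0" --pt "0 0 0 0 0 0" --pt "0 0 0 0 0 0"

```text
time: 18.38
eef_pos: [0.6134, -0.0895, 0.112]
ee_rot: [0.24, 3.129, -0.005]
wrist_force: [-0.0, 0.1, -0.9]
opening: 0.0394
```

```bash
python3 -c "
from h import *
go([.6139,-.0793,.06],-.141)
from rig import *
cm=camera_model('wrist');p,d=snapshot('wrist');np.savez('w9.npz',p=p,d=d,**cm);cv2.imwrite('pics/w9.png',p[:,:,::-1])
c=np.load('case.npy');Z=R.from_euler('z',c[2]).as_matrix()
M=np.array([(20,-123,31),(20,-63,31),(-70.5,-37,25),(-70.5,37,25),(-52,37,18)])/1000.
print(proj(cm,M@Z.T+[c[0],c[1],0]).round(1))
"
```

```text
t 18.375 pos [ 0.6134 -0.0895  0.112 ] yaw -0.1531 z [ 0.003 -0.003 -1.   ] F [-0.   0.1 -0.9] open 0.0394
delta tool cm [0.12 1.03 5.19] turn z deg None
yaw -0.1531 turn deg tool [-0.16  0.22 -0.69]
[[285.5 200.4]
 [375.  199.3]
 [417.1  56.7]
 [530.6  57.4]
 [522.6  88.7]]
```

View pics/w9.png

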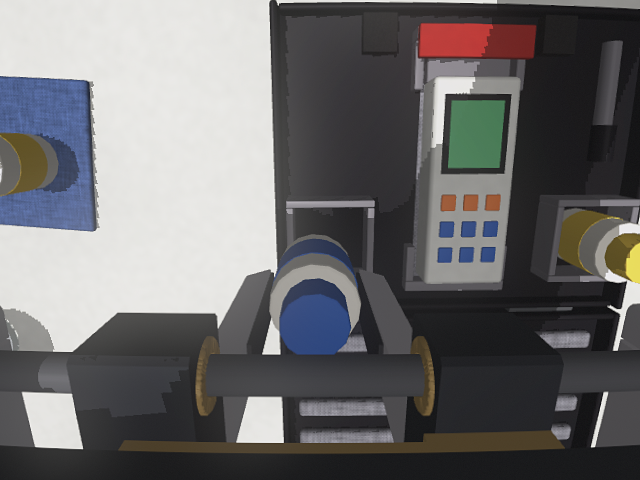

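Request:
play_rows --pt "0.1 1 0.5 -0.2 0.2 -0.7" --pt "0 0 1 0 0 0" --pt "0 0 1 0 0 0" --pt "0 0 0 0 0 0"

```text
time: 18.92
eef_pos: [0.6147, -0.0785, 0.0871]
ee_rot: [0.219, 3.131, 0.003]
wrist_force: [-0.2, 0.7, -0.8]
opening: 0.0394
```

```bash
python3 -c "
from h import *
go([.6139,-.0793,.0373],-.141)"
```

```text
t 18.925 pos [ 0.6147 -0.0785  0.0871] yaw -0.1396 z [ 0.003  0.001 -1.   ] F [-0.2  0.7 -0.8] open 0.0394
delta tool cm [ 0.08 -0.1   4.98] turn z deg None
yaw -0.1396 turn deg tool [0.1  0.15 0.08]
```

Request:
play_rows --pt "0.1 -0.1 1 0.1 0.2 0" --pt "0 0 1 0 0 0" --pt "0 0 1 0 0 0" --pt "0 0 0 0 0 0"

```text
time: 19.42
eef_pos: [0.6132, -0.0796, 0.0546]
ee_rot: [-0.219, -3.132, 0.0]
wrist_force: [0.9, -0.3, -0.9]
opening: 0.0393
```

```bash
python3 -c "
from h import *
go([.6139,-.0793,.0373],-.141)"
```

```text
t 19.425 pos [ 0.6132 -0.0796  0.0546] yaw -0.1398 z [-0.002 -0.    -1.   ] F [ 0.9 -0.3 -0.9] open 0.0393
delta tool cm [-0.07  0.04  1.73] turn z deg None
yaw -0.1398 turn deg tool [-0.02 -0.1   0.07]
```

Request:
play_rows --pt "0 0 0.7 0 0 0" --pt "0 0 0.6 0 0 0" --pt "0 0 0.2 0 0 0" --pt "0 0 0 0 0 0"

```text
time: 19.92
eef_pos: [0.6135, -0.0797, 0.0389]
ee_rot: [-0.22, -3.133, 0.0]
wrist_force: [-0.6, -0.4, -1.2]
opening: 0.0395
```

```bash
python3 -c "
from h import *
go([.6139,-.0793,.0373],-.141)"
```

```text
t 19.925 pos [ 0.6135 -0.0797  0.0389] yaw -0.1399 z [-0.001 -0.    -1.   ] F [-0.6 -0.4 -1.2] open 0.0395
delta tool cm [-0.03  0.04  0.15] turn z deg None
yaw -0.1399 turn deg tool [-0.02 -0.07  0.06]
```

Request:
play_rows --pt "0 0 0.12 0 0 0" --pt "0 0 0.05 0 0 0"

```text
time: 20.18
eef_pos: [0.6138, -0.0797, 0.0374]
ee_rot: [-0.219, -3.133, 0.0]
wrist_force: [0.0, 0.4, -1.4]
opening: 0.0392
```

Request:
play_rows --pt "0 0 0.06 0 0 0"

```text
time: 20.3
eef_pos: [0.6139, -0.0797, 0.0372]
ee_rot: [-0.22, -3.133, 0.0]
wrist_force: [-3.9, 0.7, 12.0]
opening: 0.0397
```

Request:
play_rows --pt "0 0 0 0 0 0" --pt "0 0 0 0 0 0"

```text
time: 20.55
eef_pos: [0.6141, -0.0797, 0.0375]
ee_rot: [0.22, 3.134, 0.0]
wrist_force: [-0.6, -0.3, -1.1]
opening: 0.0394
```

Request:
play_rows --pt "0 0 0 0 0 0" --pt "0 0 0 0 0 0" --pt "0 0 0 0 0 0" --fingers -0.35

```text
time: 20.92
eef_pos: [0.6142, -0.0797, 0.0375]
ee_rot: [0.22, 3.134, 0.0]
wrist_force: [0.7, 0.5, -0.7]
opening: 0.0627
```

Request:
play_rows --pt "0 0 -1.5 0 0 0" --pt "0 0 -3 0 0 0" --pt "0 0 -6 0 0 0" --pt "0 0 -6 0 0 0" --pt "4 4 -2 0 0 0" --pt "0 0 0 0 0 0" --pt "0 0 0 0 0 0"

```text
time: 21.8
eef_pos: [0.5796, -0.0343, 0.2347]
ee_rot: [0.222, 3.129, 0.002]
wrist_force: [0.1, -0.1, -0.7]
opening: 0.0634
```

```bash
python3 -c "
from h import *
go([.6139,-.0793,.0373],-.141)
from rig import *
for n in ['wrist','top','scene']:
    cm=camera_model(n);p,d=snapshot(n);np.savez('w10'+n+'.npz',p=p,d=d,**cm);cv2.imwrite('pics/w10'+n+'.png',p[:,:,::-1])
    print(n,[(t,[(x['centre'],round(x['p'],2)) for x in mark_of(t,n)]) for t in ['blue','yellow_a']])
"
```

```text
t 21.8 pos [ 0.5796 -0.0343  0.2347] yaw -0.1419 z [ 0.004  0.001 -1.   ] F [ 0.1 -0.1 -0.7] open 0.0634
delta tool cm [-3.95 -4.   19.75] turn z deg None
yaw -0.1419 turn deg tool [ 0.08  0.24 -0.05]
wrist [('blue', [([274.3, 245.2], 0.63)]), ('yellow_a', [([550.0, 227.4], 0.79), ([448.2, 247.5], 0.75), ([69.5, 191.3], 0.71), ([621.5, 193.6], 0.65), ([552.3, 303.3], 0.61)])]
top [('blue', [([449.6, 249.9], 0.46)]), ('yellow_a', [([238.8, 193.9], 0.7), ([203.2, 207.2], 0.66), ([286.0, 196.6], 0.6), ([433.2, 243.9], 0.52), ([238.9, 161.0], 0.5)])]
scene [('blue', [([295.0, 276.5], 0.67), ([189.2, 248.2], 0.57)]), ('yellow_a', [([376.1, 283.2], 0.89), ([426.7, 283.0], 0.78), ([438.7, 320.6], 0.75), ([461.5, 270.4], 0.75), ([204.3, 247.8], 0.69)])]
```

View pics/w10wrist.png

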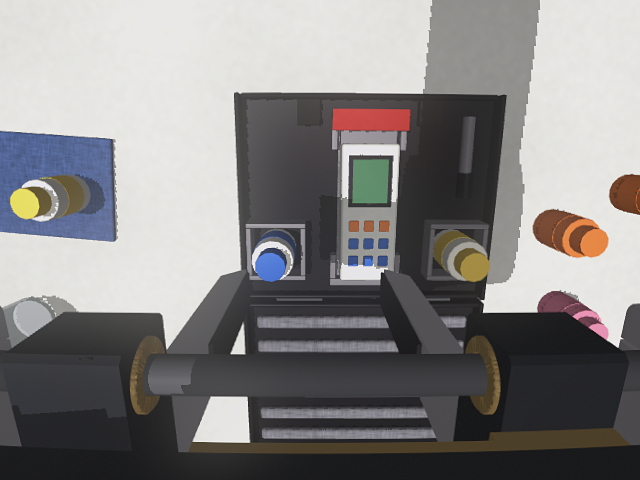

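View pics/w10scene.png

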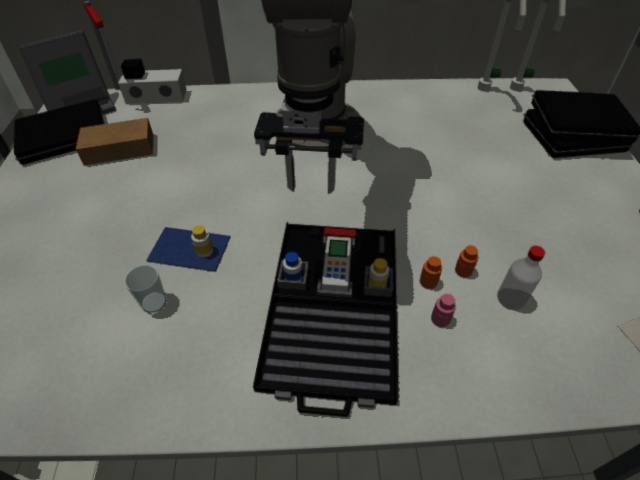

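```bash
python3 - <<'E'
from h import *
from scipy.optimize import least_squares
D=np.load("w10wrist.npz");cm={k:D[k] for k in ["mtx","k1","xyz","orientation"]};p=D["p"];P=cloud(cm,D["d"])
hsv=cv2.cvtColor(p,cv2.COLOR_RGB2HSV);c=np.load("case.npy");Z=R.from_euler('z',c[2]).as_matrix()
for n,lo,hi,b in [("blue",(100,100,60),(125,255,255),(240,235,305,290)),("yelL",(15,80,60),(35,255,255),(445,240,495,290)),("yelMat",(15,80,60),(35,255,255),(0,180,50,225))]:
    m=cv2.inRange(hsv,lo,hi)>0;k=np.zeros_like(m);k[b[1]:b[3],b[0]:b[2]]=1;m&=k;m&=P[...,2]>.07
    q=np.nanmedian(P[m],0);cc,_=cv2.minEnclosingCircle(np.argwhere(m)[:,::-1].astype(np.float32));w=plane(cm,[cc],.08)[0]
    print(n,m.sum(),"z",q[2].round(4),"world",w.round(4),"case mm",(Z.T@(w-[c[0],c[1],0])*1000).round(1))
Q=P[150:275,345:396].reshape(-1,3);Q=Q[~np.isnan(Q[:,0])];Q=(Q-[c[0],c[1],.006])@Z;Q=Q[abs(Q[:,2]-.028)<.006]
A=np.c_[Q[:,:2],np.ones(len(Q))];print("meter top plane",np.linalg.lstsq(A,Q[:,2],rcond=None)[0].round(4),len(Q))
cv2.imwrite("pics/w10c.png",cv2.resize(p[90:300,230:510,::-1],None,fx=2.8,fy=2.8,interpolation=cv2.INTER_CUBIC))
E
```

```text
blue 707 z 0.0804 world [ 0.6122 -0.0794  0.08  ] case mm [ 48.3 -93.3  80. ]
yelL 806 z 0.0802 world [0.6386 0.1006 0.08  ] case mm [49.1 88.6 80. ]
yelMat 912 z 0.0803 world [ 0.5255 -0.2836  0.08  ] case mm [  -8.8 -307.7   80. ]
meter top plane [-0.0047 -0.0043  0.0291] 6262
```

View pics/w10c.png

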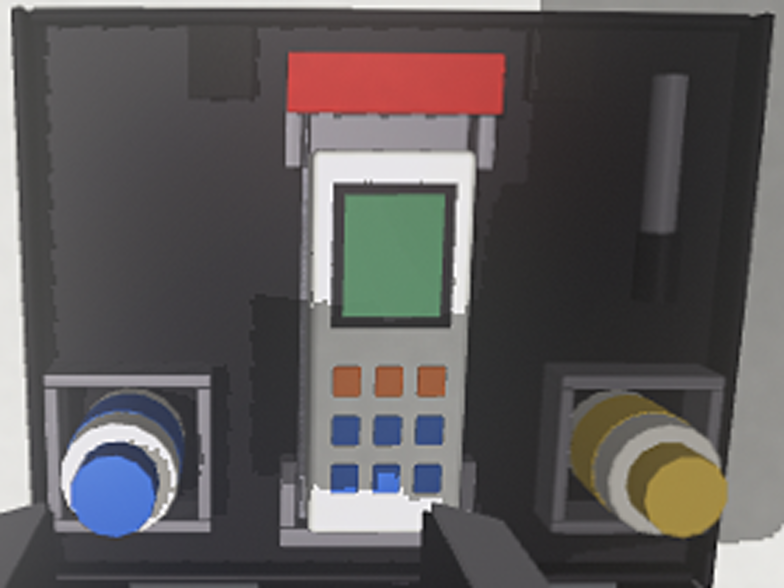

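```bash
python3 -c "
from rig import ticket
print(ticket.hand_in())"
```

```text
the job is handed in; nothing more can be done
None
```

The case is packed and I handed the job in at about 22 s of the 62 s allowed. The hand-in gave no verdict, so what follows rests on my own checks.

**Meter:**
- I gripped the meter near its mass centre and tilted it rear up about 0.21 rad. I slid the tongue under the red lip, about 0 mm off the centre line and 2–3 mm above the floor.
- I then lowered the rear end in small turns until the meter lay flat, pressed it once against the floor (about 49 N at the wrist), and let go.
- The last depth check shows its top plane within about 0.006 rad of level and about 29 mm above the bay floor. The tongue is under the lip and the body sits between the guides and the rear stop.

**Bottles:**
- The left pocket already held a yellow bottle, so I moved the blue one from the mat to the right pocket.
- Blue measures about 2 mm from the pocket centre, with its cap top at 80 mm as it should be when standing on the floor.
- I did not touch the yellow bottle in the left pocket; it reads about 4.5 mm off centre, within the 12 mm allowed.
- The surplus yellow bottle is still on the mat. It reads 2–4 mm from its starting point, which is within measuring error.

**Bystanders:** The beaker and wash bottle look unmoved in the pictures. I did not measure them.

**Robot:** The gripper is open and clear, about 0.23 m above the bench.

**Disagreements:** The top camera's rough case yaw (−0.16 rad) did not match the wrist fit (−0.14 rad). I used the wrist fit, whose residuals were under 1 pixel. A first fit of the held meter put its height about 3 mm off, but the depth and contact readings did not support that, so I discarded it.

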